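# Open the double-latched lamp lid of a fluorescence light source

### The job

Open the lamp compartment of the light source on the bench, ready for a lamp change: turn the black wing knob on its lid a quarter turn anticlockwise, then lift the lid a little way, until the safety catch inside stops it ajar. Let go there (it stays), push the catch plate that now shows in the gap under the lid's front edge right in, then take the lid again, now that it can be got at from beneath that edge, and swing it back until it stands upright by itself. Do not shift or knock over the carton, bottle and screwdriver beside it.

Things in the scene. Friction and masses are not known exactly. Their poses are not given: they have to be found in the camera images.
- lightbox: The light source: white sheet-metal box fixed to the bench, 210 deep (its x), 240 wide (its y), 130 high with the lid shut: an open-topped housing 85 high with 4 mm walls, and the lid, 45 high. Origin: centre of its underside, on the bench; x runs from the front (nearest the robot, x = -105 mm) to the rear, z up.
- lid_hinge (a point): Middle of the lid's hinge line, at the housing's rear top edge (105, 0, 85 mm in the light source's frame); the hinge line runs along the light source's y. Fixed.
- lid (a joint): Lid angle, rad: 0 shut, 1.62 stop, just past upright. Upside-down pan of 4 mm sheet, 210 x 240, 45 mm skirts, 0.45 kg. The hinge is stiff (1 N m): the lid stays where it is left; lifting takes 8 N at the front edge, 12 N at the knob. With the knob unlocked it still rises only to 0.285 (60 mm front gap): strap strikers in its front skirt, 70 mm either side of the middle, meet the catch.
- lid_edge (a point): Middle of the lower edge of the lid's front skirt (4 mm sheet), moves with the lid; shut, it is at (-103, 0, 85 mm) in the light source's frame. 208 mm from the hinge line.
- latch (a joint): Wing-knob angle, rad: 0 locked (wing along the light source's y), 1.45 stop (wing along its x), growing anticlockwise seen from above. From about 1.0 on it no longer holds the lid. It turns with about 0.1 N m and stays where it is left.
- latch_grip (a point): Point on the wing knob's axis, where to grip it: 28 mm above the lid's top, 140 mm in front of the hinge line, mid-width. The black wing is 62 long, 13 thick, 38 high (5 to 43 mm above the lid), on a flat round 40 mm hub. Axes turn with the knob: x across the wing's thickness, y along the wing.
- catch (a joint): How far the safety catch is pushed in, m: 0 out (holding), 0.014 fully in. It takes about 3 N towards the rear, along the light source's x, and stays where it is left. From about 0.008 on it lets the lid pass.
- catch_face (a point): Middle of the front face of the catch's thumb plate: upright ribbed steel, 70 wide, 5 thick, mid-width, from 5 mm below to 35 mm above the housing's rim. Out, this point is at (-92, 0, 102 mm) in the light source's frame, 13 mm behind the housing's front. The shut lid hides it; with the lid ajar a finger reaches it from the front, slanting in over the rim under the lid's edge.
- lamp_carton: small cardboard carton holding the spare lamp, 90 x 75 x 110 high, stands beside the light source. Origin: centre of its underside. Not to be disturbed.
- oil_bottle: small amber glass dropper bottle with black cap, 34 across, 75 high, stands beside the light source. Origin: centre of its underside. Not to be disturbed.
- screwdriver: screwdriver with grey handle, 190 long, lies beside the light source. Origin: centre of its underside. Not to be disturbed.

How it is judged:
On the way, in this order (a step that is already met when the one before it is completed fails the run):
1. the wing knob is turned a quarter turn, past 1.1 rad, the lid still down (value of joint latch above 1.1 rad and value of joint lid below 0.05 rad), for 0.1 s.
2. the lid has been lifted ajar, at least 0.2 rad, and let go, the safety catch still out (value of joint lid between 0.2 and 0.34 rad and value of joint catch below 0.004 m and contact force between the fingers and lightbox below 0.5 N), for 0.2 s.
3. the safety catch is pushed in by at least 9 mm while the lid is ajar (value of joint catch above 0.009 m and value of joint lid between 0.1 and 0.4 rad), for 0.1 s.
At the end, for the whole second after the job is handed in: The lid stands open by itself, at 1.35 rad (77 degrees) or more, and at rest. The carton, bottle and screwdriver beside it have not been shifted by more than 40 mm or knocked over (value of joint lid above 1.35 rad and velocity of joint lid between -0.05 and 0.05 rad/s); the robot touches nothing.
It fails at once if the carton, bottle or screwdriver beside the light source is shifted by more than 40 mm or knocked over (distance of any of lamp_carton, oil_bottle, screwdriver from where it was at the start of the episode above 0.04 m or angle between any of lamp_carton, oil_bottle's own z axis and vertical above 0.6 rad).
It also fails if it takes over 58 s, if anything falls off the work surface, if the arm or the gripper's body presses on something with over 40 N, if the wrist force passes 120 N, or if a joint passes its speed limit or range.

### The arm

A 7-joint arm with a two-finger parallel gripper is mounted at the origin on the work surface. World frame = base frame: x ahead of the robot, y to its left, z up, the work surface at z = 0. Lengths are in m, angles in rad, forces in N, time in s.
With the tool pointing down it reaches from about 0.425 to 0.875 m from the base axis. Payload 9.9 kg.
Tool frame: the origin (TCP) lies on the centre line of the jaws, within the pads' length; the fingertips stand 8 mm ahead of it and the grasp point (between the pads) lies 11 mm behind it (finger_overhang is the distance from the TCP to the fingertips, in m); z points along the fingers, y is the direction in which the jaws open and shut (so a half turn about z gives the same grasp; the last joint's range is limited). The gripper opens to 85 mm and grips with 20 to 120 N. Pads are 22 mm wide; open, the fingers measure 114 mm over their backs; the gripper's body (76 mm by 85 mm) begins 54 mm behind the grasp point. The pads swing forward as they close: fully open they stand 13 mm farther back than shut.
Start: joints at [-1.378, 0.576, 0.025, 1.437, -0.015, 1.129, -0.057], TCP at [0.184, 0.649, 0.239] pointing down, gripper open.
Joint ranges: [-2.76, 2.76], [-0.34, 2.15], [-1.52, 1.57], [0.19, 2.46], [-1.09, 4.23], [0.17, 1.99], [-2.82, 2.82]. Speed limits (rad/s): [2.22, 2.22, 3.01, 3.01, 3.14, 3.14, 3.14].

### API

Orientations are given as a unit quaternion [x, y, z, w].
In Python, from station import get_state, grab_frame, sign_off, finger_overhang gives the robot as it stands. The module is installed in compiled form; this text tells all that it offers.
- The arm moves only by the tool apply_moves, never from a script. Its argument "deltas" is a list that holds one entry, the list of rows, each a list of 6 numbers: the shift along the tool's x, y, z in mm, then the turn, a rotation vector about the tool's x, y, z in rad. In form: [[[tx, ty, tz, ax, ay, az], ...]]. A call has 1 to 10 rows; each row is the pose to reach, as a shift and turn from the pose commanded when the call began, along the tool's axes at that moment; what a row does not reach only later rows make up. A row lasts 1/10 s, in which the tool goes at most 50 mm and 8.59 degrees, less where a joint would pass 70% of its speed; a pose out of reach is approached as far as the arm can. A call with a gripper value outside its range is refused whole. "grip" is the gripper command: -1 is fully open, 1 is shut, values between are in proportion, set as the call begins (left out, the last holds). The fingers move at their own pace and stop on an object; "newtons" is the grip in N (left out, the last holds). Time passes only in rows, so rows that repeat a pose let the fingers close. It gives the time, the measured TCP pose, the force and the opening at its end, in the units of the state.
- get_state(): the state, without advancing time (a new reading comes with each control period).
- grab_frame(name): name is "scene" or "side" or "wrist"; returns a dict with "frame" (400x640x3 uint8, blue, green, red), "z_map" (400x640 float32, m along the optical axis (not along the pixel's ray), 0 where there is no reading), "fx", "fy", "cx", "cy" (pixels), "view" (4x4, takes a point from world to camera coordinates); the wrist camera has in their place "hand_eye" (4x4, takes a point from camera to tool coordinates, whose origin is the TCP and whose axes are the flange's). Camera axes: x right, y down, z forward; pixel columns grow to the right and rows downward; lengths in m; the calibration is good to about 2 mm. A picture is of the moment at which its call begins: read the wrist's pose just before it.
- sign_off(): hands the job in, once; it reports no verdict.
The state is a dict: "t": time; "q": joint angles; "joint_vel": joint speeds; "joint_efforts": joint torques, N m; "position": TCP position; "eef_rot": TCP orientation; "force": force on the tool from outside, world axes, zero at the start; "wrist_torque": the same for the moment, N m; "grip_width": opening from 0.0 (shut) to 1.0 (fully open).
Only numpy, scipy, OpenCV 4.12 (cv2) and the standard library are available. Lean on these libraries where they do the work, as an engineer would, in place of code of your own. Each camera call takes 0.05 s, during which the arm holds its last target. There are 200 camera calls.

## Working session

There is one attempt and no reset: what is moved stays moved. The work goes in short steps, Python scripts to look and compute and a tool call to move; the robot and the scene stay as the last step left them, time stands still between calls to the robot, and variables do not carry over. Pictures are saved under pics/ and viewed, about 8 in all and at most 12, crops included, and the job is handed in when it is done.

Besides the shell and the picture viewer there is one more tool, called after ">>>" by a JSON object that holds its "method" and its "body". apply_moves: Moves the arm, as the interface text tells. Its arguments: {"type":"object","properties":{"deltas":{"type":"array","items":{"type":"array","items":{"type":"array","items":{"type":"number"}}}},"grip":{"type":"number"},"newtons":{"type":"number"}},"required":["deltas"]}

```bash
mkdir -p pics
python3 - <<'E'
from station import *
import cv2,numpy as np,pickle
s=get_state();print({k:np.round(v,3) for k,v in s.items()},finger_overhang)
a=[]
for n in("scene","side"):
    f=grab_frame(n);pickle.dump(f,open(n+'.pkl','wb'));a.append(f["frame"]);print(n,f["fx"],f["cx"],f["cy"],np.round(f["view"],3).tolist())
cv2.imwrite('pics/a.png',a[0]);cv2.imwrite('pics/b.png',a[1])
E
```

```text
{'t': np.float64(0.0), 'q': array([-1.378,  0.577,  0.025,  1.438, -0.015,  1.129, -0.057]), 'joint_vel': array([-0.003, -0.   , -0.   , -0.002,  0.001,  0.001, -0.   ]), 'joint_efforts': array([-1.0000e-03, -7.6577e+01,  2.2500e+00, -2.8596e+01,  1.5000e-02,
        1.3000e-02,  0.0000e+00]), 'position': array([0.184, 0.649, 0.238]), 'eef_rot': array([ 0.138,  0.99 , -0.001, -0.   ]), 'force': array([-0.145,  0.068,  0.368]), 'wrist_torque': array([-0.039,  0.021, -0.031]), 'grip_width': np.float64(1.001)} 0.008
scene 405.88163697842344 320.81100344485833 197.43437689217572 [[0.572, 0.82, 0.002, -0.373], [0.5, -0.348, -0.793, -0.176], [-0.65, 0.455, -0.609, 1.345], [0.0, 0.0, 0.0, 1.0]]
side 385.4633531230261 326.05676911620174 198.7610293132251 [[0.728, -0.686, 0.007, -0.416], [-0.335, -0.364, -0.869, 0.318], [0.599, 0.63, -0.495, 0.53], [0.0, 0.0, 0.0, 1.0]]
```

View pics/a.png

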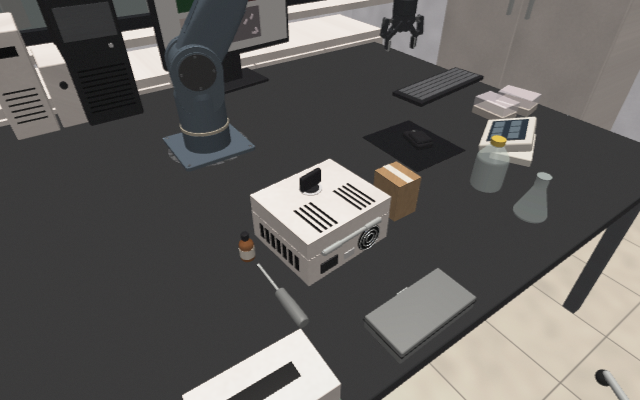

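View pics/b.png

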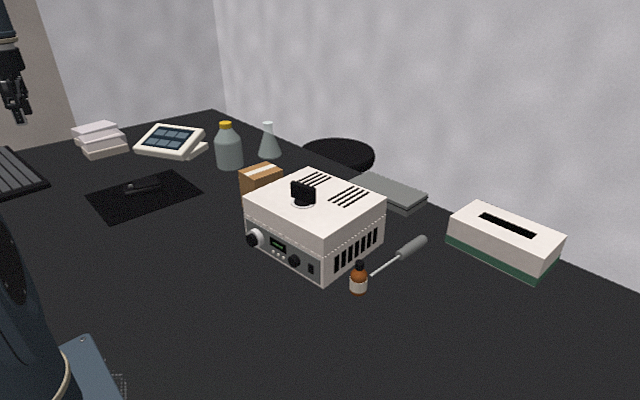

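Scene view: the lid top is at about (252–390, 165–243) px with the knob at (311,181). The carton is at (397,190), the bottle at (247,246) and the screwdriver at (285,297). In the side view the knob is at (303,193). I'll measure the lid top from depth next.

```bash
cat > h.py <<'E'
import numpy as np,cv2
from scipy.spatial.transform import Rotation as R
def pts(f,T=None):
    z=f["z_map"];v,u=np.indices(z.shape)
    P=np.stack([(u-f["cx"])/f["fx"]*z,(v-f["cy"])/f["fy"]*z,z],-1)
    M=np.linalg.inv(f["view"]) if T is None else T
    W=P@M[:3,:3].T+M[:3,3];W[z<=0]=np.nan;return W
E
python3 - <<'E'
from h import *;import pickle
for n in("scene","side"):
    f=pickle.load(open(n+'.pkl','rb'));W=pts(f);b=f["frame"].astype(int)
    m=(abs(W[...,2]-.13)<.008)&(b.min(-1)>120)
    k,l,st,c=cv2.connectedComponentsWithStats(cv2.morphologyEx(m.astype(np.uint8),cv2.MORPH_CLOSE,np.ones((5,5))))
    u0,v0=(330,210) if n=="scene" else (310,215)
    L=l[v0,u0];q=W[(l==L)&m];print(n,L,len(q),np.median(q[:,2]),cv2.minAreaRect((q[:,:2]*1000).astype(np.float32)))
    print(cv2.boxPoints(cv2.minAreaRect((q[:,:2]*1000).astype(np.float32))).round())
    m=(W[...,2]>.145)&(W[...,2]<.185)&(b.max(-1)<70)
    c=q[:,:2].mean(0);m&=np.hypot(W[...,0]-c[0],W[...,1]-c[1])<.12
    k=W[m];print("knob",len(k),k.mean(0),k[:,2].max(),cv2.minAreaRect((k[:,:2]*1000).astype(np.float32)))
    for nm,mm in(("carton",(W[...,2]>.1)&(W[...,2]<.118)),):
        mm=mm&(b[...,2]-b[...,0]>30);q=W[mm];print(nm,len(q),cv2.minAreaRect((q[:,:2]*1000).astype(np.float32)) if len(q) else 0)
    mm=(b[...,2]-b[...,0]>40)&(W[...,2]<.07)&(W[...,2]>.02)&(abs(W[...,0]-.6)<.4);q=W[mm];print("or",len(q),np.median(q,0))
E
```

```text
scene 27 5217 0.1294167550442713 ((579.4948120117188, 47.063690185546875), (213.54031372070312, 242.72047424316406), 5.3713908195495605)
[[462. 158.]
 [485. -84.]
 [697. -64.]
 [674. 178.]]
knob 263 [0.55034777 0.04054838 0.16133411] 0.17404922731006645 ((548.137939453125, 42.38459777832031), (10.920600891113281, 60.8490104675293), 12.386340141296387)
carton 587 ((594.232666015625, 272.8904113769531), (78.72881317138672, 92.71792602539062), 89.83253479003906)
or 145 [ 0.54883915 -0.13131739  0.04835194]
side 8 4727 0.13044259155268617 ((578.8277587890625, 46.602813720703125), (213.07571411132812, 242.2744903564453), 5.690375328063965)
[[461. 157.]
 [485. -85.]
 [697. -63.]
 [673. 178.]]
knob 332 [0.53992792 0.03942968 0.16102737] 0.17464446990557264 ((541.9695434570312, 41.40291213989258), (11.29560375213623, 61.5468864440918), 12.535423278808594)
carton 485 ((347.603271484375, 168.2908935546875), (642.42236328125, 104.75971984863281), 23.30158042907715)
or 257 [ 0.53180432 -0.13115519  0.05000355]
```

```bash
cat >> h.py <<'E'
from station import get_state
import json
YAW=0.096;C=np.array([.5792,.0468,0.]);RB=R.from_euler('z',YAW)
def tool(yaw,pitch=0):
    """tool y at angle yaw (box frame) about vertical, z down; pitch = tilt of the pointing direction toward box +x"""
    base=R.from_matrix(np.array([[0,1,0],[1,0,0],[0,0,-1.]]).T)
    return RB*R.from_euler('y',-pitch)*R.from_euler('z',yaw)*base
def box(p): return C+RB.apply(np.array(p)/1000)
def rows(targets):
    """targets: list of (box mm position of TCP, R)"""
    s=get_state();p=s["position"];r=R.from_quat(s["eef_rot"]);o=[]
    for b,t in targets:
        d=r.inv().apply(box(b)-p)*1000;a=(r.inv()*t).as_rotvec()
        o.append([round(float(x),1) for x in d]+[round(float(x),3) for x in a])
    print(json.dumps([o]))
def st():
    s=get_state();b=RB.inv().apply(s["position"]-C)*1000
    r=RB.inv()*R.from_quat(s["eef_rot"])
    print("t%.2f box"%s["t"],b.round(1),"z",r.apply([0,0,1]).round(3),"y",r.apply([0,1,0]).round(3),"F",np.round(s["force"],1),"g%.2f"%s["grip_width"],"q",np.round(s["q"],3).tolist())
    open('log.txt','a').write(json.dumps([list(map(float,s["q"])),list(map(float,s["position"])),list(map(float,s["eef_rot"]))])+"\n")
E
python3 -c "
from h import *
st();rows([((-35,0,255),tool(0)),((-35,0,195),tool(0))])"
```

```text
t0.10 box [-335.3  637.2  238.5] z [-0.001 -0.001 -1.   ] y [ 0.364  0.931 -0.002] F [-0.1 -0.   0.6] g1.00 q [-1.378, 0.576, 0.025, 1.438, -0.015, 1.129, -0.056]
[[[-511.8, -484.1, -15.7, -0.001, 0.001, 1.198], [-511.7, -484.0, 44.3, -0.001, 0.001, 1.198]]]
```

>>> {"method": "apply_moves", "body": {"deltas": [[[-51, -48, -16, 0, 0, 0.12], [-128, -121, -16, 0, 0, 0.3], [-205, -194, -16, 0, 0, 0.5], [-282, -266, -16, 0, 0, 0.7], [-360, -340, -16, 0, 0, 0.9], [-430, -407, -16, 0, 0, 1.05], [-511.8, -484, -16, 0, 0, 1.198], [-511.8, -484, -16, 0, 0, 1.198], [-511.8, -484, -16, 0, 0, 1.198], [-511.8, -484, -16, 0, 0, 1.198]]], "grip": -1}}

```text
t: 1.1
position: [0.4398, 0.219, 0.2547]
eef_rot: [0.673, 0.74, -0.0, -0.0]
force: [1.5, 0.6, 0.0]
grip_width: 0.999
```

>>> {"method": "apply_moves", "body": {"deltas": [[[0, 0, 0, 0, 0, 0], [0, 0, 0, 0, 0, 0], [0, 0, 0, 0, 0, 0]]]}}

```text
t: 1.4
position: [0.4388, 0.2217, 0.2545]
eef_rot: [0.672, 0.741, -0.0, -0.0]
force: [-0.4, 0.7, 1.2]
grip_width: 1.001
```

Run:
```python
from h import *;from station import *
st()
s=get_state();f=grab_frame("wrist");T=np.eye(4);r=R.from_quat(s["eef_rot"]).as_matrix()
T[:3,:3]=r;T[:3,3]=s["position"];W=pts(f,T@f["hand_eye"]);b=f["frame"]
cv2.imwrite('pics/w1.png',b)
B=RB.inv().apply((W-C).reshape(-1,3)).reshape(W.shape)*1000
m=(B[...,2]>148)&(B[...,2]<180)&(np.hypot(B[...,0]+35,B[...,1])<50);k=B[m]
if len(k):print(len(k),k.mean(0),k.min(0),k.max(0),cv2.minAreaRect(k[:,:2].astype(np.float32)))
rows([((-35,0,150),tool(0))])
```

```text
t1.40 box [-123.   187.5  254.5] z [-0.001  0.    -1.   ] y [ 1.     0.001 -0.001] F [-0.4  0.7  1.2] g1.00 q [-0.877, 0.311, 0.422, 1.895, -0.153, 0.967, -0.288]
139 [-39.20894897  30.53414801 154.13448706] [-42.80543914  13.00202033 148.08432015] [-31.00626189  34.7225674  163.22677873] ((-40.066383361816406, 25.281482696533203), (22.519697189331055, 9.846366882324219), 64.11438751220703)
[[[-188.1, 87.7, 104.3, -0.001, -0.0, 0.002]]]
```

View pics/w1.png

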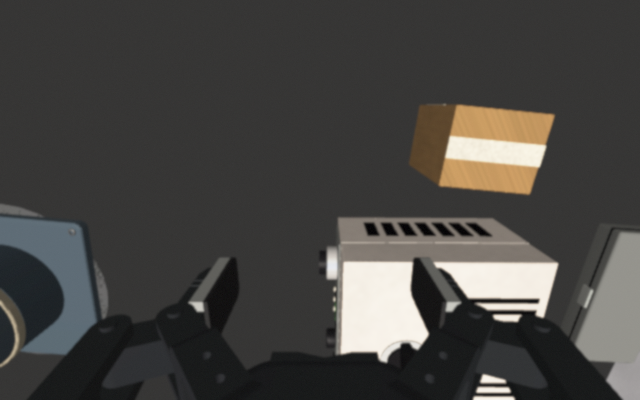

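The wrist view (the arm is still on its way) shows the box at (340–555, 220–400) px with the hub at (405,350), and the carton clear at (480,150). I'll carry on to the knob.

>>> {"method": "apply_moves", "body": {"deltas": [[[-50, 23, 0, 0, 0, 0], [-100, 46, 0, 0, 0, 0], [-150, 70, 0, 0, 0, 0], [-188, 87.7, 0, 0, 0, 0], [-188, 87.7, 0, 0, 0, 0], [-188, 87.7, 0, 0, 0, 0], [-188, 87.7, 0, 0, 0, 0], [-188, 87.7, 30, 0, 0, 0], [-188, 87.7, 30, 0, 0, 0], [-188, 87.7, 30, 0, 0, 0]]]}}

```text
t: 2.45
position: [0.544, 0.0438, 0.2248]
eef_rot: [0.671, 0.741, -0.0, -0.001]
force: [-0.3, 0.6, 0.3]
grip_width: 0.995
```

Run:
```python
from h import *;from station import *
st()
s=get_state();f=grab_frame("wrist");T=np.eye(4);r=R.from_quat(s["eef_rot"]).as_matrix()
T[:3,:3]=r;T[:3,3]=s["position"];W=pts(f,T@f["hand_eye"]);b=f["frame"]
cv2.imwrite('pics/w2.png',b)
B=RB.inv().apply((W-C).reshape(-1,3)).reshape(W.shape)*1000
m=(B[...,2]>140)&(B[...,2]<180)&(np.hypot(B[...,0]+35,B[...,1])<38);k=B[m]
if len(k):print(len(k),k.mean(0),k.min(0),k.max(0),cv2.minAreaRect(k[:,:2].astype(np.float32)))
rows([((-35,0,150),tool(0))])
```

```text
t2.45 box [-35.3   0.3 224.8] z [-0.002  0.    -1.   ] y [ 1.     0.003 -0.002] F [-0.3  0.6  0.3] g0.99 q [-0.469, 0.431, 0.445, 1.812, -0.223, 0.95, 0.17]
1738 [-33.68611559   7.17780047 170.2246854 ] [-42.82035958 -28.18683615 140.24503887] [-24.14084583  33.39929392 174.62758974] ((-33.420440673828125, 2.625885009765625), (13.061779022216797, 61.66228485107422), 6.489009857177734)
[[[0.1, -0.2, 75.4, 0.0, -0.0, 0.002]]]
```

View pics/w2.png

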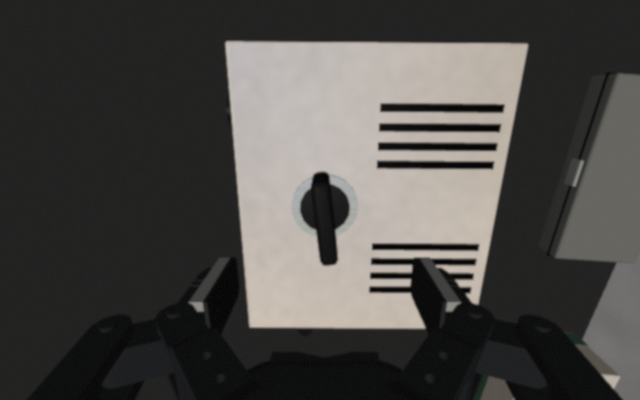

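The wrist view shows the wing from (321,175) to (328,262) px, centred between the jaws. It measures 13 x 62 mm at box (-34, 2), turned 6° from the box's y. I'll descend with a matching yaw and grip.

>>> {"method": "apply_moves", "body": {"deltas": [[[2, 1, 35, 0, 0, -0.1], [2, 1, 75, 0, 0, -0.1], [2, 1, 75, 0, 0, -0.1], [2, 1, 75, 0, 0, -0.1], [2, 1, 75, 0, 0, -0.1]]]}}

```text
t: 3.0
position: [0.5468, 0.0441, 0.1519]
eef_rot: [0.635, 0.773, 0.001, 0.001]
force: [1.6, 0.4, 0.8]
grip_width: 0.998
```

>>> {"method": "apply_moves", "body": {"deltas": [[[0, 0, 0, 0, 0, 0], [0, 0, 0, 0, 0, 0], [0, 0, 0, 0, 0, 0], [0, 0, 0, 0, 0, 0], [0, 0, 0, 0, 0, 0], [0, 0, 0, 0, 0, 0], [0, 0, 0, 0, 0, 0], [0, 0, 0, 0, 0, 0]]], "grip": 1, "newtons": 60}}

```text
t: 3.8
position: [0.5442, 0.0439, 0.1499]
eef_rot: [0.635, 0.773, -0.001, -0.001]
force: [-6.3, 0.9, 8.2]
grip_width: 0.14
```

```bash
python3 -c "
from h import *
st()"
```

```text
t3.80 box [-35.1   0.4 149.9] z [-0.002  0.    -1.   ] y [ 0.995  0.1   -0.002] F [-6.3  0.9  8.2] g0.14 q [-0.417, 0.516, 0.377, 1.902, -0.263, 0.775, 0.301]
```

>>> {"method": "apply_moves", "body": {"deltas": [[[0, -1.5, 0, 0, 0, -0.13], [0, -1.5, 0, 0, 0, -0.26], [0, -1.5, 0, 0, 0, -0.39], [0, -1.5, 0, 0, 0, -0.52], [0, -1.5, 0, 0, 0, -0.65], [0, -1.5, 0, 0, 0, -0.78], [0, -1.5, 0, 0, 0, -0.91], [0, -1.5, 0, 0, 0, -1.04], [0, -1.5, 0, 0, 0, -1.17], [0, -1.5, 0, 0, 0, -1.3]]]}}

```text
t: 4.8
position: [0.5446, 0.0444, 0.15]
eef_rot: [0.035, 0.999, 0.0, 0.001]
force: [1.6, 2.4, 0.8]
grip_width: 0.142
```

>>> {"method": "apply_moves", "body": {"deltas": [[[0, 0, 0, 0, 0, 0], [0, 0, 0, 0, 0, 0], [0, 0, 0, 0, 0, 0]]]}}

```text
t: 5.1
position: [0.5445, 0.0444, 0.15]
eef_rot: [0.039, 0.999, 0.0, 0.001]
force: [1.3, 4.4, 3.8]
grip_width: 0.143
```

Run:
```python
from h import *
st()
# lift arc about the hinge: knob-grasp TCP at angle a
s=get_state();b=RB.inv().apply(s["position"]-C)*1000
r0=RB.inv()*R.from_quat(s["eef_rot"]);H=np.array([105,0,85])
def at(a):
    q=R.from_euler('y',a);return H+q.apply(b-H),RB*q*r0
rows([at(a) for a in np.linspace(.03,.3,10)])
```

```text
t5.10 box [-34.7   1.  150. ] z [ 0.001  0.001 -1.   ] y [0.172 0.985 0.001] F [1.3 4.4 3.8] g0.14 q [-0.164, 0.485, -0.004, 1.895, 0.002, 0.761, 1.324]
[[[-2.0, 0.4, -4.2, 0.005, 0.03, 0.0], [-4.1, 0.7, -8.3, 0.01, 0.059, 0.0], [-6.3, 1.1, -12.3, 0.016, 0.089, 0.0], [-8.7, 1.5, -16.2, 0.021, 0.118, 0.0], [-11.1, 2.0, -20.1, 0.026, 0.148, 0.0], [-13.7, 2.4, -23.9, 0.031, 0.177, 0.0], [-16.4, 2.9, -27.7, 0.036, 0.207, 0.0], [-19.2, 3.4, -31.3, 0.041, 0.236, 0.0], [-22.1, 3.9, -34.9, 0.047, 0.266, 0.0], [-25.1, 4.4, -38.4, 0.052, 0.296, 0.0]]]
```

>>> {"method": "apply_moves", "body": {"deltas": [[[-2.0, 0.4, -4.2, 0.005, 0.03, 0.0], [-4.1, 0.7, -8.3, 0.01, 0.059, 0.0], [-6.3, 1.1, -12.3, 0.016, 0.089, 0.0], [-8.7, 1.5, -16.2, 0.021, 0.118, 0.0], [-11.1, 2.0, -20.1, 0.026, 0.148, 0.0], [-13.7, 2.4, -23.9, 0.031, 0.177, 0.0], [-16.4, 2.9, -27.7, 0.036, 0.207, 0.0], [-19.2, 3.4, -31.3, 0.041, 0.236, 0.0], [-22.1, 3.9, -34.9, 0.047, 0.266, 0.0], [-23.5, 4.1, -36.5, 0.05, 0.281, 0.0]]]}}

```text
t: 6.1
position: [0.567, 0.0465, 0.1851]
eef_rot: [0.038, 0.989, -0.02, -0.143]
force: [-3.8, 2.5, -6.6]
grip_width: 0.143
```

>>> {"method": "apply_moves", "body": {"deltas": [[[0, 0, 0, 0, 0, 0], [0, 0, 0, 0, 0, 0]]]}}

```text
t: 6.3
position: [0.5672, 0.0465, 0.1854]
eef_rot: [0.037, 0.989, -0.02, -0.141]
force: [-1.6, 4.3, -8.6]
grip_width: 0.141
```

Run:
```python
from h import *;from station import *
st()
f=grab_frame("side");cv2.imwrite('pics/s2.png',f["frame"][120:320,150:470].repeat(2,0).repeat(2,1))
```

```text
t6.30 box [-12.    0.8 185.4] z [-0.282 -0.001 -0.959] y [ 0.163  0.985 -0.049] F [-1.6  4.3 -8.6] g0.14 q [-0.155, 0.624, 0.001, 1.542, -0.017, 1.262, 1.349]
```

View pics/s2.png

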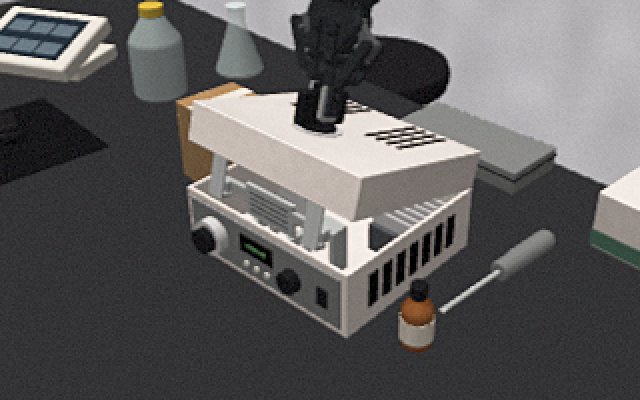

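The side view (cropped, 2x) shows the lid ajar with the jaws on the wing at (320,105) and the ribbed catch plate showing at (270,205). The strap strikers are at (217,175) and (313,225). Next I'll let go and back off.

>>> {"method": "apply_moves", "body": {"deltas": [[[0, 0, 0, 0, 0, 0], [0, 0, 0, 0, 0, 0], [0, 0, 0, 0, 0, 0], [0, 0, 0, 0, 0, 0], [0, 0, 0, 0, 0, 0], [0, 0, -20, 0, 0, 0], [0, 0, -50, 0, 0, 0], [0, 0, -80, 0, 0, 0], [0, 0, -80, 0, 0, 0], [0, 0, -80, 0, 0, 0]]], "grip": -0.3}}

```text
t: 7.35
position: [0.5904, 0.0483, 0.2632]
eef_rot: [0.037, 0.989, -0.02, -0.14]
force: [0.9, -0.7, -0.4]
grip_width: 0.651
```

Run:
```python
from h import *;from station import *
st()
for n in("side","scene"):
    f=grab_frame(n);W=pts(f);b=f["frame"].astype(int)
    B=RB.inv().apply((W-C).reshape(-1,3)).reshape(W.shape)*1000
    # lid top points -> slope
    m=(abs(B[...,0]+20)<95)&(abs(B[...,1])<110)&(b.min(-1)>110)&(B[...,2]>126)&(B[...,2]<200);k=B[m]
    A=np.c_[k[:,0],np.ones(len(k))];w=np.ones(len(k),bool)
    for i in range(8):
        c=np.linalg.lstsq(A[w],k[w,2],rcond=None)[0];w=abs(A@c-k[:,2])<5
    print(n,"lid angle",np.arctan(-c[0]),w.sum(),len(k))
rows([((-180,0,240),tool(1.4708,0.2)),((-180,0,200),tool(1.5708,0.9))])
```

```text
t7.35 box [ 11.3   0.4 263.2] z [-0.28  -0.002 -0.96 ] y [ 0.163  0.985 -0.049] F [ 0.9 -0.7 -0.4] g0.65 q [-0.157, 0.595, 0.009, 1.373, -0.018, 1.458, 1.351]
side lid angle 0.11931706289718867 952 3590
scene lid angle 0.2739768406865902 4691 4702
[[[173.8, -30.4, 75.1, -0.067, -0.482, -0.069], [162.7, -28.4, 113.5, -0.103, -1.184, -0.149]]]
```

>>> {"method": "apply_moves", "body": {"deltas": [[[40, -7, -10, -0.01, -0.1, -0.01], [80, -14, 10, -0.03, -0.2, -0.03], [120, -21, 30, -0.04, -0.3, -0.04], [160, -27, 55, -0.05, -0.4, -0.06], [174, -30, 75, -0.067, -0.482, -0.069], [170, -30, 85, -0.07, -0.62, -0.09], [168, -29, 95, -0.08, -0.76, -0.11], [166, -29, 105, -0.09, -0.9, -0.13], [163, -28, 113, -0.1, -1.04, -0.14], [163, -28, 113, -0.103, -1.184, -0.149]]], "grip": 1}}

```text
t: 8.45
position: [0.4186, 0.0164, 0.2306]
eef_rot: [-0.017, 0.973, 0.004, 0.231]
force: [0.3, -0.6, -0.8]
grip_width: 0.002
```

>>> {"method": "apply_moves", "body": {"deltas": [[[0, 0, 0, 0, 0, 0], [0, 0, 0, 0, 0, 0], [0, 0, 0, 0, 0, 0]]]}}

```text
t: 8.75
position: [0.4194, 0.0162, 0.2312]
eef_rot: [-0.016, 0.973, 0.003, 0.231]
force: [-0.3, 0.0, -0.2]
grip_width: -0.005
```

Run:
```python
from h import *
st()
rows([((-160,0,150),tool(1.5708,0.95)),((-120,0,126),tool(1.5708,0.95))])
```

```text
t8.75 box [-162.   -15.1  231.2] z [ 0.448 -0.029 -0.893] y [ 0.063  0.998 -0.001] F [-0.3  0.  -0.2] g-0.00 q [0.407, 0.045, -0.649, 2.433, 0.51, 0.244, 0.898]
[[[35.6, 15.3, 73.0, -0.042, -0.484, -0.048], [10.7, 17.9, 112.4, -0.042, -0.484, -0.048]]]
```

```bash
cat > kin.py <<'E'
from h import *;import itertools
from scipy.optimize import least_squares
D=[json.loads(l) for l in open('log.txt')]
Q=np.array([d[0] for d in D]);P=np.array([d[1] for d in D]);O=R.from_quat([d[2] for d in D])
AX='zyzyzyz'
def chain(q,sg,par,base):
    r=R.identity();p=np.zeros(3);n=0
    for i in range(7):
        r=r*R.from_euler(AX[i],sg[i]*q[i])
        if i in(1,2,3,4,5) or i in (0,6): p=p+r.apply(par[3*i:3*i+3])
    return p,r*base
best=[]
for sg in itertools.product([1,-1],repeat=6):
    sg=(-1,)+sg
    M=[]
    for q,o in zip(Q,O):
        r=R.identity()
        for i in range(7): r=r*R.from_euler(AX[i],sg[i]*q[i])
        M.append(r.inv()*o)
    m=R.concatenate(M);e=(m.mean().inv()*m).magnitude().max();best.append((e,sg,m.mean()))
best.sort(key=lambda x:x[0])
SG,BASE=best[0][1],best[0][2]
def fitres(x):
    return np.r_[np.concatenate([chain(q,SG,x,BASE)[0]-p for q,p in zip(Q,P)])*1000,(x*[20,20,1]*1 if 0 else (x.reshape(7,3)*[10,10,1]).ravel())]
x0=np.zeros(21);x0[2]=.3;x0[5]=.3;x0[11]=.3;x0[17]=.3
F=least_squares(fitres,x0);PAR=F.x
LO=np.array([-2.76,-.34,-1.52,.19,-1.09,.17,-2.82])+.03;HI=np.array([2.76,2.15,1.57,2.46,4.23,1.99,2.82])-.03
def ik(p,r,q0):
    def f(q):
        a,b=chain(q,SG,PAR,BASE);return np.r_[(a-p)*1000,(b.inv()*r).as_rotvec()*300,(q-q0)*.05]
    s=least_squares(f,np.clip(q0,LO+.01,HI-.01),bounds=(LO,HI));a,b=chain(s.x,SG,PAR,BASE)
    return s.x,np.linalg.norm(a-p)*1000,(b.inv()*r).magnitude()
E
python3 - <<'E'
from kin import *
print([(round(float(b[0]),4),b[1]) for b in best[:3]]);print(PAR.reshape(7,3).round(3),np.abs(F.fun[:3*len(Q)]).max())
q0=np.array(get_state()["q"])
for pit in(.5,.7,.8,.95,1.1):
  for yw in (0,.5,-.5,1,-1):
    r=RB*R.from_euler('z',yw)*RB.inv()*tool(1.5708,pit);d=r.apply([0,0,1])
    tip=box((-92,0,106));
    q,e,a=min((ik(tip-.008*d,r,g) for g in(q0,Q[5],np.array([0,.3,0,2.2,0,.4,1.5]))),key=lambda t:t[1]+300*t[2])
    print(pit,yw,round(e,1),round(a,3),q.round(2))
E
```

```text
[(0.0, (-1, 1, -1, 1, -1, 1, -1)), (0.8294, (-1, 1, -1, -1, 1, -1, -1)), (0.9076, (-1, 1, -1, -1, -1, -1, -1))]
[[ 0.    -0.007  0.267]
 [ 0.    -0.007  0.294]
 [ 0.    -0.016  0.294]
 [ 0.    -0.016  0.196]
 [-0.    -0.     0.196]
 [ 0.    -0.     0.177]
 [-0.     0.     0.177]] 0.0032555300316650104
0.5 0 11.2 0.044 [ 0.71  0.79 -1.49  2.43  1.59  0.97 -0.18]
0.5 0.5 0.0 0.0 [ 0.82  0.66 -1.19  2.42  1.75  0.39  0.37]
0.5 -0.5 0.2 0.001 [ 0.45  0.84 -1.49  2.43  1.49  1.33 -0.81]
0.5 1 0.0 0.0 [ 0.85  0.67 -1.03  2.25  0.43  0.29  2.27]
0.5 -1 0.0 0.0 [-1.13  0.71  0.96  2.3  -0.39  0.23  0.68]
0.7 0 41.6 0.163 [ 0.71  0.79 -1.49  2.43  1.7   0.98 -0.23]
0.7 0.5 20.6 0.081 [ 1.04  0.92 -1.49  2.43  1.79  0.57  0.48]
0.7 -0.5 23.2 0.091 [ 0.29  0.91 -1.49  2.43  1.51  1.58 -0.95]
0.7 1 0.0 0.0 [ 1.05  0.84 -1.19  2.29  0.63  0.2   2.19]
0.7 -1 0.0 0.0 [-0.39  0.58 -0.43  2.33  1.31  0.97 -1.27]
0.8 0 56.8 0.221 [ 0.71  0.8  -1.49  2.43  1.75  0.99 -0.25]
0.8 0.5 30.3 0.119 [ 1.1   0.99 -1.49  2.43  1.89  0.52  0.49]
0.8 -0.5 33.5 0.131 [ 0.2   0.97 -1.49  2.43  1.51  1.74 -1.04]
0.8 1 0.0 0.0 [ 1.15  0.99 -1.32  2.31  0.95  0.23  1.94]
0.8 -1 0.0 0.0 [-0.46  0.64 -0.43  2.35  1.35  1.08 -1.39]
0.95 0 80.0 0.307 [ 0.72  0.82 -1.49  2.43  1.84  1.01 -0.28]
0.95 0.5 42.2 0.165 [ 1.2   1.14 -1.49  2.43  2.06  0.45  0.53]
0.95 -0.5 46.3 0.181 [ 0.04  1.07 -1.43  2.43  1.51  1.96 -1.22]
0.95 1 0.0 0.0 [ 1.23  1.14 -1.36  2.32  1.01  0.2   1.99]
0.95 -1 0.0 0.0 [-0.57  0.74 -0.39  2.37  1.37  1.22 -1.55]
1.1 0 103.9 0.39 [ 0.75  0.86 -1.49  2.43  1.95  1.01 -0.29]
1.1 0.5 49.6 0.193 [ 1.29  1.35 -1.49  2.43  2.23  0.4   0.61]
1.1 -0.5 55.0 0.215 [-0.2   1.06 -1.12  2.43  1.53  1.96 -1.46]
1.1 1 0.0 0.0 [ 1.3   1.32 -1.4   2.32  1.    0.2   2.11]
1.1 -1 0.0 0.0 [-0.69  0.84 -0.32  2.37  1.36  1.32 -1.68]
```

```bash
cat > search.py <<'E'
from kin import *
rng=np.random.default_rng(0)
def tl(P,yw,roll): return RB*R.from_euler('z',yw)*R.from_euler('y',-P)*R.from_euler('z',np.pi/2)*(RB.inv()*tool(0)) *R.from_euler('z',roll)
def clear(tip,d):
    s=np.linspace(0,73,30);X=tip-s[:,None]*d
    lid=np.hypot(X[:,0]+95,X[:,2]-142).min();rim=np.hypot(X[:,0]+105,X[:,2]-85).min()
    st=min(np.hypot(X[:,0]+97,abs(X[:,1])-70).min(),99)
    b=tip-73*d;sk=((b-[-95,0,142])@np.array([-np.cos(.28),0,-(-np.sin(.28))])) # distance in front of skirt plane
    ext=42*np.sqrt(max(0,1-(d@np.array([-.961,0,.276]))**2))
    return lid,rim,st-8,sk-ext
if __name__=="__main__":
  q0=np.array(get_state()["q"]);out=[]
  for P in(.6,.75,.9):
    for yw in(0,.25,.5,.75,-.25,-.5,-.75):
      d=R.from_euler('z',yw).apply([np.sin(P),0,-np.cos(P)])
      tip=np.array([-79,0,98.]);c=clear(tip,d);best=None
      for roll in np.arange(-3,3.1,.5):
        r=tl(P,yw,roll)
        for g in(q0,rng.uniform(LO,HI)):
          q,e,a=ik(box(tip-8*d),r,g)
          if e<.5 and a<.003:
            q2,e2,a2=ik(box(tip-70*d),r,q)
            if e2<1 and a2<.005:
              k=np.abs(q2-q0).max()
              if best is None or k<best[0]: best=(k,roll,q.round(2).tolist(),q2.round(2).tolist())
      print(P,yw,np.round(c,0),best,flush=True)
E
timeout 500 python3 search.py
```

```text
0.6 0 [12. 29. 62.  2.] None
0.6 0.25 [11. 29. 55. -0.] None
0.6 0.5 [ 9. 29. 45. -6.] None
0.6 0.75 [  5.  29.  36. -15.] (np.float64(0.8409037145332807), np.float64(0.0), [0.93, 0.76, -1.17, 2.37, 1.69, 0.23, 0.81], [1.17, 0.8, -1.49, 2.35, 1.18, 0.42, 1.3])
0.6 -0.25 [11. 29. 55. -0.] None
0.6 -0.5 [ 9. 29. 45. -6.] None
0.6 -0.75 [  5.  29.  36. -15.] (np.float64(0.7871373003309645), np.float64(-1.5), [-0.33, 0.52, -0.35, 2.4, 1.54, 0.74, 0.35], [-0.36, 0.39, -0.41, 2.38, 1.3, 0.78, 0.54])
0.75 0 [18. 28. 62. 13.] None
0.75 0.25 [18. 28. 55. 11.] None
0.75 0.5 [15. 28. 45.  3.] None
0.75 0.75 [12. 29. 33. -9.] (np.float64(1.0005037159052963), np.float64(0.5), [1.11, 1.05, -1.47, 2.43, 1.87, 0.48, 0.25], [1.26, 0.9, -1.49, 2.42, 1.51, 0.32, 0.59])
0.75 -0.25 [18. 28. 55. 11.] None
0.75 -0.5 [15. 28. 45.  3.] None
0.75 -0.75 [12. 29. 33. -9.] None
0.9 0 [25. 26. 62. 24.] None
0.9 0.25 [24. 27. 55. 20.] None
0.9 0.5 [22. 27. 45. 10.] None
0.9 0.75 [18. 28. 31. -4.] None
0.9 -0.25 [24. 27. 55. 20.] None
0.9 -0.5 [22. 27. 45. 10.] None
0.9 -0.75 [18. 28. 31. -4.] None
```

```bash
sed -i 's/for P in(.6,.75,.9)/for P in(.9,1.05,1.2)/; s/for yw in(.*):$/for yw in(.9,1.0,1.1,-.9,-1.,-1.1):/' search.py; timeout 500 python3 search.py
```

```text
0.9 0.9 [ 15.  28.  23. -13.] (np.float64(1.0528596924509925), np.float64(0.0), [1.18, 1.1, -1.34, 2.37, 1.76, 0.2, 1.14], [1.35, 1.1, -1.49, 2.35, 1.07, 0.3, 1.81])
0.9 1.0 [ 12.  29.  17. -20.] (np.float64(1.0811363135583565), np.float64(0.5), [1.17, 1.1, -1.32, 2.3, 1.0, 0.2, 1.47], [1.34, 1.13, -1.49, 2.27, 0.75, 0.39, 1.7])
0.9 1.1 [  8.  29.  13. -26.] (np.float64(0.8467396643050912), np.float64(3.0), [1.08, 0.97, -1.09, 2.23, -0.33, 0.24, 0.38], [1.2, 0.89, -1.11, 2.19, -0.32, 0.41, 0.38])
0.9 -0.9 [ 15.  28.  23. -13.] (np.float64(1.0033400424585477), np.float64(3.0), [-0.47, 0.73, -0.49, 2.41, 1.49, 1.22, 1.75], [-0.55, 0.64, -0.54, 2.39, 1.31, 1.25, 1.82])
0.9 -1.0 [ 12.  29.  17. -20.] (np.float64(1.002682297559564), np.float64(-1.5), [-0.5, 0.73, -0.43, 2.34, 1.39, 1.2, 0.01], [-0.57, 0.65, -0.49, 2.31, 1.23, 1.25, 0.08])
0.9 -1.1 [  8.  29.  13. -26.] (np.float64(1.003486172429359), np.float64(-1.5), [-0.53, 0.73, -0.37, 2.27, 1.29, 1.18, 0.05], [-0.6, 0.66, -0.42, 2.23, 1.14, 1.25, 0.13])
1.05 0.9 [ 22.  27.  22. -11.] (np.float64(1.2198726160833888), np.float64(0.0), [
[... 1268 characters left out ...]
.65, 0.38, 2.03])
1.2 1.1 [ 23.  27.   8. -27.] (np.float64(1.1416543114804332), np.float64(-3.0), [1.22, 1.26, -1.16, 2.2, -0.44, 0.29, 0.4], [1.33, 1.19, -1.14, 2.16, -0.42, 0.47, 0.38])
1.2 -0.9 [ 29.  25.  21. -11.] (np.float64(1.229887383708027), np.float64(3.0), [-0.7, 0.96, -0.35, 2.42, 1.46, 1.46, 1.47], [-0.8, 0.9, -0.41, 2.41, 1.3, 1.47, 1.5])
1.2 -1.0 [ 26.  26.  15. -19.] (np.float64(1.2104536443428044), np.float64(-2.0), [-0.71, 0.94, -0.31, 2.34, 1.37, 1.42, 0.26], [-0.8, 0.89, -0.36, 2.31, 1.23, 1.45, 0.31])
1.2 -1.1 [ 23.  27.   8. -27.] (np.float64(1.2085505245548678), np.float64(-2.0), [-0.72, 0.93, -0.27, 2.25, 1.28, 1.4, 0.34], [-0.8, 0.89, -0.31, 2.21, 1.15, 1.45, 0.39])
```

```bash
cat > opt.py <<'E'
from kin import *
from search import tl
A=.275
def lidpts(a=A):
    n=np.array([np.sin(a),0,np.cos(a)]);u=np.array([-np.cos(a),0,np.sin(a)]);H=np.array([105,0,85.])
    L=[]
    for y in np.arange(-120,121,6.):
        for h in np.arange(0,46,5): L+= [H+210*u+h*n+[0,y,0],H+206*u+h*n+[0,y,0]]
        for dd in np.arange(60,210,12): L.append(H+dd*u+45*n+[0,y,0])
    return np.array(L)
HS=np.array([[x,y,z] for x in(-105,-101) for y in np.arange(-120,121,6.) for z in(85,75,60,40,20)])
ST=np.array([[x,s*70+w,z] for x in(-101,-91) for s in(1,-1) for w in(-8,8) for z in np.arange(85,145,6)])
def sd(p,c,h):
    q=abs(p-c)-h;return np.linalg.norm(np.maximum(q,0),axis=1)+np.minimum(q.max(1),0)
def boxes(o):
    b=[(np.array([0,0,-150.]),np.array([42.5,42.5,85.]))]
    if o==0:b.append((np.array([0,0,-28.5]),np.array([11,14.5,36.5])))
    else:
        k=13*o/85
        for s in(1,-1): b.append((np.array([0,s*(o/2+7.25),-28.5-k]),np.array([11,7.25,36.5])))
    return b
def clr(tcp,r,o,pts):
    p=r.inv().apply(pts-tcp);return min(sd(p,c,h).min() for c,h in boxes(o))
if __name__=="__main__":
    OB=np.r_[lidpts(),HS,ST];rng=np.random.default_rng(1);q0=np.array(get_state()["q"]);c=[]
    for i in range(12000):
        P=rng.uniform(.3,1.1);yw=rng.uniform(-1,1);roll=rng.choice([-1.571,0,1.571]) +rng.choice([0,0,rng.uniform(-.8,.8)]);o=rng.choice([0,0,40]);cy=rng.uniform(-25,25);zt=rng.uniform(92,112)
        rw=tl(P,yw,roll);r=RB.inv()*rw;d=r.apply([0,0,1])
        b=boxes(o)[1:]
        cor=np.concatenate([r.apply(bc+bh*np.array([[sx,sy,1] for sx in(-1,1) for sy in(-1,1)])) for bc,bh in b])
        k=cor[cor[:,0].argmax()]           # foremost tip corner must reach the plate
        tcp=np.array([-80,cy,zt])-k
        w=box(tcp-346*d)
        if np.linalg.norm(w-[0,0,.27])<.38: continue
        m=clr(tcp,r,o,OB)
        if m>3:c.append((m,P,yw,roll,o,tcp,rw,d))
    c.sort(key=lambda t:-t[0]);print(len(c))
    n=0
    for m,P,yw,roll,o,tcp,rw,d in c[:60]:
        for g in(q0,np.array([-.4,.7,-.4,2.4,1.4,1.,q0[6]]),np.array([.3,.5,.3,2.3,-.3,.4,.8]),np.array([0,.5,0,2.3,0,.4,q0[6]])):
            q,e,a=ik(box(tcp),rw,g)
            if e<.5 and a<.003:
                q2,e2,a2=ik(box(tcp-70*d),rw,q)
                print(round(m,1),np.round([P,yw,roll,o],2),tcp.round(0),q.round(2).tolist(),q2.round(2).tolist(),round(e2,1),round(a2,3));n+=1;break
        if n>9:break
E
timeout 560 python3 opt.py
```

```text
2
4.0 [ 0.92  0.98  0.   40.  ] [-113.   -3.  100.] [1.23, 1.14, -1.36, 2.38, 1.32, 0.2, 1.66] [1.42, 1.12, -1.49, 2.34, 0.72, 0.35, 2.25] 0.0 0.0
4.0 [ 1.03  0.93 -0.56 40.  ] [-112.   -3.   92.] [1.28, 1.27, -1.37, 2.42, 1.84, 0.2, 1.77] [1.46, 1.25, -1.49, 2.39, 0.97, 0.29, 2.63] 0.0 0.0
```

```bash
sed -i 's/np.array(\[42.5,42.5,85.\])/np.array([38,42.5,85.])/; s/range(12000)/range(70000)/; s/o=rng.choice(\[0,0,40\])/o=rng.choice([0,20,40,60,80])/; s/np.array(\[-80,cy,zt\])/np.array([-81,cy,zt])/; s/zt=rng.uniform(92,112)/zt=rng.uniform(90,117)/; s/yw=rng.uniform(-1,1)/yw=rng.uniform(-1.3,1.3)/; s/c\[:60\]/c[:100]/' opt.py; timeout 570 python3 opt.py
```

```text
177
9.1 [ 1.09  1.    2.37 80.  ] [-126.   25.   70.] [1.3, 1.51, -1.49, 2.43, 1.66, 0.38, -0.88] [1.46, 1.4, -1.49, 2.4, 1.05, 0.34, -0.28] 0.0 0.0
8.9 [ 1.05 -0.97  0.   40.  ] [-113.   -1.  104.] [-0.24, 1.06, -1.09, 2.43, 1.31, 1.91, -1.79] [-0.36, 0.99, -1.15, 2.4, 1.14, 1.9, -1.82] 0.0 0.0
8.7 [ 1.08  1.09 -0.88 80.  ] [-125.   31.   78.] [1.24, 1.36, -1.35, 2.38, 1.26, 0.2, 2.79] [1.4, 1.35, -1.49, 2.42, 1.2, 0.31, 2.79] 14.8 0.072
8.2 [ 0.96  0.91  0.   40.  ] [-113.   -7.  103.] [1.26, 1.17, -1.38, 2.42, 1.78, 0.21, 1.19] [1.45, 1.13, -1.49, 2.39, 0.88, 0.27, 2.06] 0.0 0.0
8.1 [ 0.97  1.06  2.25 80.  ] [-127.   26.   74.] [1.19, 1.24, -1.33, 2.4, 1.49, 0.2, -0.66] [1.39, 1.25, -1.49, 2.36, 0.88, 0.38, -0.07] 0.0 0.0
8.1 [ 1.   -1.13  0.75 80.  ] [-129.  -31.   69.] [-0.62, 0.87, -0.3, 2.4, 1.36, 1.19, -2.5] [-0.72, 0.78, -0.37, 2.36, 1.16, 1.24, -2.4] 0.0 0.0
8.0 [ 1.09  1.    0.   60.  ] [-121.   10.  105.] [1.3, 1.33, -1.42, 2.39, 1.36, 0.2, 1.75] [1.48, 1.3, -1.49, 2.35, 0.66, 0.33, 2.43] 0.0 0.0
7.6 [ 0.95  1.   -0.45 80.  ] [-129.   10.   80.] [1.22, 1.2, -1.33, 2.42, 1.66, 0.2, 1.83] [1.42, 1.2, -1.49, 2.38, 0.91, 0.34, 2.55] 0.0 0.0
7.5 [ 1.09  1.03 -0.12 60.  ] [-121.   38.  100.] [1.24, 1.33, -1.4, 2.42, 1.72, 0.2, 1.5] [1.42, 1.3, -1.49, 2.39, 0.84, 0.29, 2.36] 0.0 0.0
7.5 [ 0.94  1.08 -0.77 80.  ] [-129.   22.   74.] [1.19, 1.21, -1.31, 2.39, 1.32, 0.2, 2.53] [1.36, 1.21, -1.49, 2.39, 1.02, 0.36, 2.79] 8.3 0.037
```

```bash
cat > plan.py <<'E'
from opt import *
def interp(wps,n=6):
    out=[]
    for (p0,*a0),(p1,*a1) in zip(wps[:-1],wps[1:]):
        for t in np.linspace(0,1,n+1)[1:]:
            out.append((np.array(p0)*(1-t)+np.array(p1)*t,tl(*(np.array(a0)*(1-t)+np.array(a1)*t))))
    return out
def follow(path,q,o,OB):
    for p,r in path:
        q,e,a=ik(box(p),r,q);print(p.round(0),q.round(2),"err",round(e,1),round(a,3),"clr",round(clr(p,RB.inv()*r,o,OB),1))
    return q
E
python3 - <<'E'
from plan import *
s=get_state();q=np.array(s["q"])
for P,yw,roll,o,t in((1.05,-.97,0,40,(-113,-1,104)),(.96,.91,0,40,(-113,-7,103))):
    d=R.from_euler('z',yw).apply([np.sin(P),0,-np.cos(P)]);t=np.array(t);OB=np.r_[lidpts(),HS,ST]
    sgn=np.sign(-yw)
    w=[((-162,-15,231),.465,0,0),((-150,sgn*70,235),.6,yw*.6,roll),(t-85*d,P,yw,roll),(t-25*d,P,yw,roll),(t,P,yw,roll)]
    follow(interp(w,4),q,o,OB)
E
```

```text
[-159.    6.  232.] [ 0.98  0.18 -1.49  2.43  1.07  0.48  0.13] err 1.5 0.006 clr 77.3
[-156.   28.  233.] [ 0.75  0.23 -1.49  2.43  1.17  0.7  -0.27] err 1.0 0.004 clr 72.8
[-153.   49.  234.] [ 0.47  0.27 -1.4   2.41  1.17  0.9  -0.55] err 0.0 0.0 clr 69.0
[-150.   70.  235.] [ 0.22  0.34 -1.32  2.36  1.12  1.09 -0.76] err 0.0 0.0 clr 65.9
[-151.   67.  213.] [-0.04  0.45 -1.21  2.41  1.19  1.28 -1.09] err 0.0 0.0 clr 49.9
[-152.   65.  191.] [-0.1   0.81 -1.49  2.43  1.15  1.79 -1.47] err 0.8 0.003 clr 38.9
[-154.   62.  168.] [-0.26  0.89 -1.33  2.42  1.13  1.87 -1.67] err 0.0 0.0 clr 33.2
[-155.   60.  146.] [-0.37  1.   -1.18  2.38  1.1   1.93 -1.83] err 0.0 0.0 clr 25.1
[-147.   49.  139.] [-0.35  1.01 -1.17  2.39  1.14  1.93 -1.83] err 0.0 0.0 clr 15.9
[-140.   38.  131.] [-0.32  1.02 -1.16  2.4   1.17  1.93 -1.82] err 0.0 0.0 clr 10.8
[-133.   28.  124.] [-0.3   1.04 -1.15  2.41  1.2   1.93 -1.82] err 0.0 0.0 clr 8.9
[-125.   17.  116.] [-0.27  1.05 -1.14  2.42  1.24  1.93 -1.81] err 0.0 0.0 clr 8.9
[-122.   12.  113.] [-0.26  1.06 -1.13  2.42  1.26  1.93 -1.81] err 0.0 0.0 
[... 914 characters left out ...]
 2.25] err 0.0 0.0 clr 29.2
[-148.  -52.  143.] [ 1.44  1.09 -1.43  2.39  0.73  0.21  2.23] err 0.0 0.0 clr 19.9
[-141.  -43.  135.] [ 1.4   1.11 -1.43  2.4   0.97  0.2   1.99] err 0.0 0.0 clr 9.2
[-133.  -33.  126.] [ 1.37  1.14 -1.42  2.41  1.22  0.2   1.74] err 0.0 0.0 clr 8.6
[-126.  -23.  117.] [ 1.33  1.15 -1.41  2.42  1.45  0.2   1.51] err 0.0 0.0 clr 8.6
[-122.  -19.  114.] [ 1.32  1.18 -1.43  2.42  1.54  0.23  1.42] err 0.0 0.0 clr 8.6
[-119.  -15.  110.] [ 1.3   1.2  -1.44  2.42  1.6   0.26  1.36] err 0.0 0.0 clr 8.6
[-116.  -11.  107.] [ 1.29  1.23 -1.46  2.42  1.64  0.29  1.31] err 0.0 0.0 clr 8.6
[-113.   -7.  103.] [ 1.28  1.25 -1.48  2.42  1.68  0.32  1.27] err 0.0 0.0 clr 8.0
```

Run:
```python
from plan import *
s=get_state();q=np.array(s["q"])
P,yw,t=1.05,-.97,np.array((-113,-1,104))
d=R.from_euler('z',yw).apply([np.sin(P),0,-np.cos(P)]);OB=np.r_[lidpts(),HS,ST]
w=[((-162,-15,231),.465,0,0),((-100,50,280),.5,-.5,0),((-120,110,270),.8,-.97,0),(t-85*d,P,yw,0)]
pa=interp(w,4);follow(pa,q,40,OB)
rows(pa[3:8:4]+pa[5:6])
```

```text
[-146.    1.  243.] [ 0.33  0.05 -0.66  2.39  0.63  0.32  0.66] err 0.0 0.0 clr 77.1
[-131.   18.  256.] [ 0.22  0.06 -0.68  2.33  0.74  0.46  0.35] err 0.0 0.0 clr 77.8
[-116.   34.  268.] [ 0.13  0.1  -0.69  2.26  0.79  0.61  0.13] err 0.0 0.0 clr 80.0
[-100.   50.  280.] [ 0.04  0.14 -0.7   2.18  0.8   0.76 -0.05] err 0.0 0.0 clr 88.0
[-105.   65.  278.] [-0.1   0.17 -0.71  2.2   0.92  0.89 -0.37] err 0.0 0.0 clr 84.9
[-110.   80.  275.] [-0.24  0.23 -0.71  2.19  0.98  1.05 -0.64] err 0.0 0.0 clr 81.9
[-115.   95.  272.] [-0.37  0.31 -0.69  2.16  0.98  1.21 -0.84] err 0.0 0.0 clr 79.0
[-120.  110.  270.] [-0.48  0.39 -0.66  2.11  0.96  1.36 -0.99] err 0.0 0.0 clr 77.6
[-129.   97.  239.] [-0.54  0.46 -0.64  2.19  1.02  1.37 -1.15] err 0.0 0.0 clr 47.9
[-137.   85.  208.] [-0.6   0.54 -0.62  2.27  1.08  1.38 -1.31] err 0.0 0.0 clr 29.8
[-146.   72.  177.] [-0.66  0.64 -0.59  2.34  1.12  1.4  -1.48] err 0.0 0.0 clr 27.4
[-155.   60.  146.] [-0.72  0.75 -0.56  2.39  1.16  1.42 -1.65] err 0.0 0.0 clr 25.1
[[[-73.5, 68.9, -17.7, 0.202, -0.033, 0.387], [-47.8, 127.5, -19.5, 0.538, -0.31, 0.735], [-60.7, 98.2, -18.6, 0.355, -0.177, 0.571]]]
```

Much better conditioned. I'll move to the two transit waypoints with the jaws about 40 mm open.

>>> {"method": "apply_moves", "body": {"deltas": [[[-30, 28, -7, 0.08, -0.01, 0.15], [-60, 56, -14, 0.16, -0.02, 0.3], [-73.5, 68.9, -17.7, 0.202, -0.033, 0.387], [-70, 80, -18, 0.28, -0.1, 0.48], [-61, 98, -18.6, 0.355, -0.177, 0.571], [-55, 112, -19, 0.44, -0.24, 0.65], [-47.8, 127.5, -19.5, 0.538, -0.31, 0.735], [-47.8, 127.5, -19.5, 0.538, -0.31, 0.735], [-47.8, 127.5, -19.5, 0.538, -0.31, 0.735], [-47.8, 127.5, -19.5, 0.538, -0.31, 0.735]]], "grip": 0.06}}

```text
t: 9.75
position: [0.4483, 0.149, 0.2683]
eef_rot: [0.388, 0.835, -0.166, 0.353]
force: [-0.1, 1.3, 0.1]
grip_width: 0.473
```

Run:
```python
from plan import *
st();P,yw,t=1.05,-.97,np.array((-113,-1,104))
d=R.from_euler('z',yw).apply([np.sin(P),0,-np.cos(P)])
pa=interp([((-120,110,270),.8,-.97,0),(t-85*d,P,yw,0)],4);rows(pa)
```

```text
t9.75 box [-120.5  114.3  268.3] z [ 0.407 -0.592 -0.696] y [ 0.823  0.569 -0.003] F [-0.1  1.3  0.1] g0.47 q [-0.49, 0.4, -0.667, 2.104, 0.962, 1.372, -1.0]
[[[14.6, -16.1, 27.0, 0.001, -0.061, 0.005], [33.1, -30.3, 52.4, 0.001, -0.124, 0.005], [51.6, -44.5, 77.8, 0.001, -0.186, 0.005], [70.0, -58.7, 103.2, 0.001, -0.249, 0.005]]]
```

>>> {"method": "apply_moves", "body": {"deltas": [[[14.6, -16.1, 27.0, 0.001, -0.061, 0.005], [33.1, -30.3, 52.4, 0.001, -0.124, 0.005], [51.6, -44.5, 77.8, 0.001, -0.186, 0.005], [70.0, -58.7, 103.2, 0.001, -0.249, 0.005], [70.0, -58.7, 103.2, 0.001, -0.249, 0.005], [70.0, -58.7, 103.2, 0.001, -0.249, 0.005], [70.0, -58.7, 103.2, 0.001, -0.249, 0.005]]]}}

```text
t: 10.45
position: [0.4212, 0.0884, 0.1503]
eef_rot: [0.369, 0.783, -0.21, 0.454]
force: [0.4, 0.1, 0.2]
grip_width: 0.468
```

Run:
```python
from plan import *;from station import *
st();P,yw,t=1.05,-.97,np.array((-113,-1,104))
d=R.from_euler('z',yw).apply([np.sin(P),0,-np.cos(P)])
rows([(t-45*d,tl(P,yw,0)),(t-25*d,tl(P,yw,0)),(t,tl(P,yw,0))])
a=[grab_frame("wrist")["frame"],grab_frame("side")["frame"][100:300,150:470].repeat(2,0).repeat(2,1)]
cv2.imwrite('pics/w3.png',cv2.resize(np.vstack(a),(480,600)))
```

```text
t10.45 box [-153.3   56.6  150.3] z [ 0.49  -0.715 -0.499] y [0.827 0.562 0.007] F [0.4 0.1 0.2] g0.47 q [-0.705, 0.738, -0.565, 2.396, 1.166, 1.421, -1.652]
[[[5.1, 0.7, 39.0, 0.0, -0.002, -0.008], [5.0, 0.7, 59.0, 0.0, -0.002, -0.008], [5.0, 0.7, 84.0, 0.0, -0.002, -0.008]]]
```

View pics/w3.png

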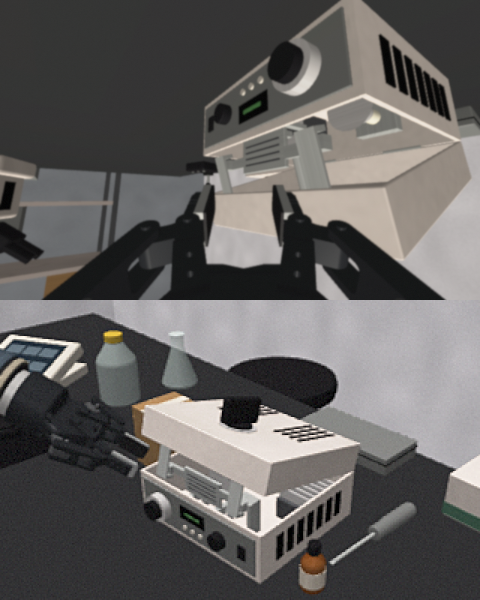

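The wrist view (inverted) shows the rear finger pad at (282,215), aimed past the right-hand strap (315,160) towards the ribbed catch plate (265,150). The side view shows the hand clear of the carton. I'll advance in steps and watch the force.

>>> {"method": "apply_moves", "body": {"deltas": [[[5, 0.7, 15, 0, 0, -0.008], [5, 0.7, 30, 0, 0, -0.008], [5, 0.7, 45, 0, 0, -0.008], [5, 0.7, 56, 0, 0, -0.008], [5, 0.7, 56, 0, 0, -0.008]]]}}

```text
t: 11.05
position: [0.4513, 0.0518, 0.117]
eef_rot: [0.367, 0.784, -0.213, 0.454]
force: [0.1, 0.4, 0.9]
grip_width: 0.473
```

Run:
```python
from plan import *;from station import *
st()
s=get_state();f=grab_frame("wrist");T=np.eye(4);T[:3,:3]=R.from_quat(s["eef_rot"]).as_matrix();T[:3,3]=s["position"]
W=pts(f,T@f["hand_eye"]);B=RB.inv().apply((W-C).reshape(-1,3)).reshape(W.shape)*1000
for nm,m in(("strap",(B[...,0]>-110)&(B[...,0]<-85)&(abs(B[...,1]-70)<15)&(B[...,2]>95)&(B[...,2]<135)),("plate",(abs(B[...,0]+90)<12)&(abs(B[...,1])<40)&(B[...,2]>92)&(B[...,2]<125))):
    k=B[m];print(nm,len(k));
    if len(k):print(np.percentile(k,[3,50,97],axis=0).round(0))
cv2.imwrite('pics/w4.png',f["frame"])
t=np.array((-113,-1,104));r=tl(1.05,-.97,0);d=R.from_euler('z',-.97).apply([np.sin(1.05),0,-np.cos(1.05)])
rows([(t,r)])
```

```text
t11.05 box [-126.8   17.2  117. ] z [ 0.488 -0.717 -0.498] y [ 0.826  0.563 -0.001] F [0.1 0.4 0.9] g0.47 q [-0.622, 0.817, -0.52, 2.43, 1.312, 1.397, -1.713]
strap 5029
[[-105.   63.   96.]
 [ -99.   77.  110.]
 [ -89.   84.  130.]]
plate 3050
[[-92. -32.  93.]
 [-90.   5. 104.]
 [-88.  38. 118.]]
[[[-0.6, 1.0, 26.9, -0.002, -0.001, -0.0]]]
```

View pics/w4.png

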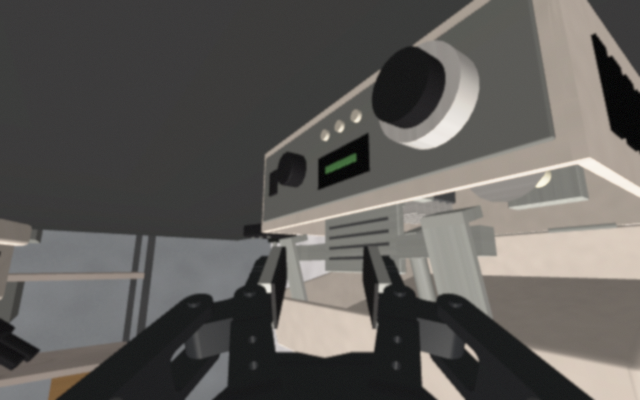

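The wrist view shows the pad at (378,285) and the plate at (365,240). The strap at (460,270) is close to the finger's outer linkage at (445,330), so I'll measure the linkage from the depth image before going in.

Run:
```python
from plan import *;from station import *
f=grab_frame("wrist");W=pts(f,f["hand_eye"])*1000;b=f["frame"].astype(int)
z=f["z_map"]
m=(W[...,2]<12)&(W[...,2]>-120)&(b.max(-1)<90)&(np.abs(W[...,1])<90)&(np.abs(W[...,0])<60)
for lo in range(-110,12,10):
    k=W[m&(W[...,2]>=lo)&(W[...,2]<lo+10)]
    if len(k)>5:print(lo,len(k),"x",np.percentile(k[:,0],[2,98]).round(0),"y",np.percentile(k[:,1],[1,99]).round(0))
```

```text
-90 2611 x [11. 20.] y [-60.  63.]
-80 11367 x [ 4. 18.] y [-60.  63.]
-70 8174 x [-8. 18.] y [-57.  60.]
-60 4960 x [-11.  17.] y [-54.  57.]
-50 6164 x [-9. 13.] y [-51.  54.]
-40 1381 x [-7. 14.] y [-45.  46.]
-30 736 x [-9. 11.] y [-31.  35.]
-20 689 x [-9. 11.] y [-31.  35.]
-10 563 x [-8. 12.] y [-31.  48.]
0 136 x [-9. 53.] y [-27.  42.]
```

>>> {"method": "apply_moves", "body": {"deltas": [[[0, 0, -25, 0, 0, 0], [0, 0, -50, 0, 0, 0], [0, 0, -50, 0, 0, 0], [0, 0, -50, 0, 0, 0], [0, 0, -50, 0, 0, 0]]], "grip": 1}}

```text
t: 11.65
position: [0.423, 0.0859, 0.1409]
eef_rot: [0.366, 0.784, -0.213, 0.454]
force: [-0.4, 0.5, -0.1]
grip_width: 0.001
```

```bash
cat > gm.py <<'E'
from plan import *;from station import *
st()
f=grab_frame("wrist");W=pts(f,f["hand_eye"])*1000;b=f["frame"].astype(int)
m=(W[...,2]<12)&(W[...,2]>-120)&(b.max(-1)<110)&(np.abs(W[...,1])<90)&(np.abs(W[...,0])<30)
for lo in range(-110,12,10):
    k=W[m&(W[...,2]>=lo)&(W[...,2]<lo+10)]
    if len(k)>5:print(lo,len(k),"x",np.percentile(k[:,0],[2,98]).round(0),"y",np.percentile(k[:,1],[1,99]).round(0))
E
python3 gm.py
```

```text
t11.65 box [-151.7   53.9  140.9] z [ 0.489 -0.716 -0.498] y [ 0.825  0.565 -0.002] F [-0.4  0.5 -0.1] g0.00 q [-0.702, 0.762, -0.561, 2.401, 1.183, 1.419, -1.667]
-90 2900 x [12. 20.] y [-57.  61.]
-80 11786 x [ 5. 18.] y [-58.  61.]
-70 9711 x [-7. 17.] y [-50.  53.]
-60 4966 x [-8. 17.] y [-43.  46.]
-50 5799 x [-8. 13.] y [-35.  38.]
-40 1535 x [-7. 14.] y [-28.  30.]
-30 782 x [-10.  12.] y [-11.  15.]
-20 676 x [ 6. 12.] y [-11.  86.]
-10 536 x [ 6. 12.] y [-11.  76.]
0 109 x [ 7. 12.] y [-9. 13.]
```

>>> {"method": "apply_moves", "body": {"deltas": [[[0, 0, 0, 0, 0, 0], [0, 0, 0, 0, 0, 0], [0, 0, 0, 0, 0, 0], [0, 0, 0, 0, 0, 0], [0, 0, 0, 0, 0, 0], [0, 0, 0, 0, 0, 0]]], "grip": -1}}

```text
t: 12.3
position: [0.4229, 0.0861, 0.1408]
eef_rot: [0.366, 0.784, -0.213, 0.453]
force: [0.2, -0.1, -0.1]
grip_width: 0.989
```

```bash
python3 gm.py
```

```text
t12.30 box [-151.8   54.1  140.8] z [ 0.489 -0.716 -0.498] y [ 0.825  0.565 -0.003] F [ 0.2 -0.1 -0.1] g0.99 q [-0.702, 0.762, -0.562, 2.4, 1.183, 1.419, -1.667]
-90 3368 x [11. 20.] y [-66.  70.]
-80 13214 x [ 6. 18.] y [-69.  72.]
-70 8476 x [-9. 17.] y [-70.  74.]
-60 8313 x [-9. 14.] y [-70.  74.]
-50 1359 x [ 1. 14.] y [-63.  66.]
-40 1569 x [-9. 12.] y [-53.  57.]
-30 1439 x [-10.  11.] y [-54.  57.]
-20 1178 x [-10.  11.] y [-53.  86.]
-10 337 x [-10.  11.] y [-46.  77.]
0 20 x [-5. -1.] y [65. 71.]
```

```bash
cat > opt2.py <<'E'
from plan import *
def bx(y0,y1,z0,z1,xh): return (np.array([0,(y0+y1)/2,(z0+z1)/2]),np.array([xh,(y1-y0)/2,(z1-z0)/2]))
BODY=bx(-42.5,42.5,-235,-65,38)
G={0:[bx(-14,14,-36,8,11),bx(-29,29,-40,-30,12),bx(-37,37,-50,-40,12),bx(-45,45,-60,-50,13),bx(-52,52,-70,-60,17),bx(-60,60,-110,-70,20),BODY],
40:[bx(20,34,-40,3,11),bx(-34,-20,-40,3,11),bx(-46,46,-40,-32,12),bx(-53,53,-50,-40,12),bx(-57,57,-65,-50,17),bx(-62,62,-110,-65,20),BODY],
85:[bx(43,57,-50,-4,11),bx(-57,-43,-50,-4,11),bx(-66,66,-55,-42,12),bx(-73,73,-80,-50,15),bx(-70,70,-110,-70,20),BODY]}
STR=np.array([[x,s*y,z] for x in(-103,-90) for s in(1,-1) for y in(62,71,80) for z in np.arange(85,145,6)])
def clr2(tcp,r,o,pts):
    p=r.inv().apply(pts-tcp);return min(sd(p,c,h).min() for c,h in G[o])
if __name__=="__main__":
    import sys
    OB=np.r_[lidpts(),HS,STR];rng=np.random.default_rng(3);q0=np.array(get_state()["q"]);c=[]
    import time;T0=time.time();N=0
    while time.time()-T0<300:
        N+=1
        P=rng.uniform(.3,1.4);yw=rng.uniform(-1.3,1.3);roll=rng.uniform(-1.6,1.6);o=int(rng.choice([0,40,85]));cy=rng.uniform(-32,32);zt=rng.uniform(88,118)
        rw=tl(P,yw,roll);r=RB.inv()*rw;d=r.apply([0,0,1])
        cor=np.concatenate([r.apply(bc+bh*np.array([[sx,sy,1] for sx in(-1,1) for sy in(-1,1)])) for bc,bh in G[o][:1 if o==0 else 2]])
        k=cor[cor[:,0].argmax()]
        tcp=np.array([-81.5,cy,zt])-k
        if np.linalg.norm(box(tcp-346*d)-[0,0,.27])<.378: continue
        m=clr2(tcp,r,o,OB[::7])
        if m<2: continue
        m=clr2(tcp,r,o,OB)
        if m>1.5:c.append((m,P,yw,roll,o,tcp,rw,d,cy,zt))
    c.sort(key=lambda t:-t[0]);print(N,len(c))
    n=0
    for m,P,yw,roll,o,tcp,rw,d,cy,zt in c[:60]:
        for g in(q0,np.array([1.2,1.1,-1.3,2.4,1.3,.3,1.]),np.array([.3,.5,.3,2.3,-.3,.4,.8])):
            q,e,a=ik(box(tcp),rw,g)
            if e<.5 and a<.003:
                print(round(m,1),np.round([P,yw,roll,o],2),tcp.round(0),"c",round(cy),round(zt),q.round(2).tolist());n+=1;break
        if n>9 or time.time()-T0>540:break
E
timeout 570 python3 opt2.py
```

```text
317723 461
9.0 [ 1.31  0.96 -0.92 85.  ] [-120.   36.   67.] c 16 105 [1.35, 1.66, -1.36, 2.43, 2.03, 0.2, 2.24]
7.2 [ 1.37  0.75  1.58 85.  ] [-95. -22.  50.] c -25 107 [1.46, 1.77, -1.34, 2.42, 2.5, 0.24, -0.65]
6.8 [ 1.22  1.06  0.46 85.  ] [-126.   56.  122.] c 21 109 [1.27, 1.45, -1.47, 2.43, 1.58, 0.2, 1.09]
6.7 [ 1.39  1.   -0.53 85.  ] [-127.   45.   80.] c 15 100 [1.38, 1.74, -1.4, 2.4, 1.48, 0.2, 2.43]
6.5 [ 1.24  0.96 -0.98 85.  ] [-121.   28.   65.] c 13 105 [1.2, 1.35, -1.05, 2.43, 4.2, 0.24, 0.1]
6.5 [ 1.34  0.93 -1.   85.  ] [-117.   22.   63.] c 2 105 [1.39, 1.71, -1.37, 2.4, 1.79, 0.2, 2.59]
6.3 [ 1.35  1.02 -0.68 85.  ] [-126.   52.   69.] c 27 96 [1.34, 1.7, -1.38, 2.4, 1.59, 0.2, 2.46]
6.3 [ 1.3   0.97 -0.86 40.  ] [-111.   38.   80.] c 27 97 [1.22, 1.41, -1.12, 2.42, 4.15, 0.2, 0.03]
6.2 [ 1.34  1.05 -0.66 85.  ] [-127.   50.   71.] c 26 98 [1.36, 1.75, -1.46, 2.38, 1.38, 0.31, 2.64]
6.1 [ 1.35  1.08 -0.52 85.  ] [-130.   58.   77.] c 32 96 [1.35, 1.77, -1.49, 2.38, 1.33, 0.34, 2.54]
```

```bash
cat > mir.py <<'E'
from opt2 import *
q0=np.array(get_state()["q"]);OB=np.r_[lidpts(),HS,STR]
rng=np.random.default_rng(5)
for P,yw,roll,o,t in((1.31,-.96,.92,85,(-120,-36,67)),(1.22,-1.06,-.46,85,(-126,-56,122)),(1.39,-1.,.53,85,(-127,-45,80)),(1.24,-.96,.98,85,(-121,-28,65)),(1.34,-.93,1.,85,(-117,-22,63)),(1.3,-.97,.86,40,(-111,-38,80)),(1.37,-.75,-1.58,85,(-95,22,50))):
    rw=tl(P,yw,roll);t=np.array(t,float);R1=[]
    for rr in(0,np.pi):
        r=rw*R.from_euler('z',rr)
        for g in[q0,np.array([-.3,1,-1.1,2.4,1.3,1.9,0]),np.array([-.7,.9,-.3,2.4,1.4,1.4,0])]+[rng.uniform(LO,HI) for _ in range(6)]:
            q,e,a=ik(box(t),r,g);R1.append((e+300*a,rr,q.round(2).tolist()))
    b=min(R1);print(P,yw,roll,o,"clr",round(clr2(t,RB.inv()*rw,o,OB),1),"err",round(b[0],1),b[1],b[2],sum(x[0]<1 for x in R1))
E
python3 mir.py
```

```text
1.31 -0.96 0.92 85 clr 8.4 err 11.8 3.141592653589793 [-0.44, 1.27, -0.75, 2.43, 1.34, 1.96, 0.14] 0
1.22 -1.06 -0.46 85 clr 6.6 err 11.1 0 [-0.28, 1.1, -0.94, 2.43, 1.25, 1.96, -1.45] 0
1.39 -1.0 0.53 85 clr 6.5 err 5.3 0 [-0.48, 1.28, -0.69, 2.43, 1.28, 1.96, -2.67] 0
1.24 -0.96 0.98 85 clr 7.0 err 13.1 3.141592653589793 [-0.4, 1.24, -0.83, 2.43, 1.34, 1.96, 0.14] 0
1.34 -0.93 1.0 85 clr 6.8 err 6.5 3.141592653589793 [-0.49, 1.29, -0.71, 2.43, 1.34, 1.96, 0.03] 0
1.3 -0.97 0.86 40 clr 6.3 err 7.9 3.141592653589793 [-0.41, 1.22, -0.77, 2.43, 1.35, 1.96, 0.26] 0
1.37 -0.75 -1.58 85 clr 7.2 err 12.5 3.141592653589793 [-0.62, 1.33, -0.61, 2.43, 1.45, 1.96, 2.61] 0
```

```bash
cat > opt3.py <<'E'
from opt2 import *
from scipy.optimize import differential_evolution
from multiprocessing import Pool
L=lidpts();OB=np.r_[L[::2],HS[::2],STR]
lo=LO+.01;hi=HI-.01
def ev(q,o):
    p,r=chain(q,SG,PAR,BASE);t=RB.inv().apply(p-C)*1000;r=RB.inv()*r
    cor=np.concatenate([r.apply(bc+bh*np.array([[sx,sy,1] for sx in(-1,1) for sy in(-1,1)])) for bc,bh in G[o][:1 if o==0 else 2]])+t
    k=cor[cor[:,0].argmax()];return t,r,k
def cost(q,o,sy):
    t,r,k=ev(q,o)
    pen=abs(k[0]+81.5)+max(0,abs(k[1])-30)+max(0,k[2]-116)+max(0,90-k[2])
    if pen>60: return 100+pen
    if sy*r.apply([0,0,1])[1]<0: pen+=30   # side the hand comes from
    return 2*pen-min(clr2(t,r,o,OB),12)
def run(a):
    o,sy,seed=a
    b=list(zip(lo,hi));b[0]=(-1.6,1.7);b[1]=(.2,1.9);b[3]=(1.9,hi[3])
    s=differential_evolution(cost,b,args=(o,sy),maxiter=220,popsize=12,seed=seed,tol=1e-6,polish=False)
    return o,sy,s.fun,s.x
if __name__=="__main__":
    with Pool() as p:
        for o,sy,f,x in sorted(p.map(run,[(o,sy,s) for o in G for sy in(1,-1) for s in(1,2)]),key=lambda v:v[2]):
            t,r,k=ev(x,o);print(o,sy,round(f,1),x.round(3).tolist(),"tcp",t.round(0),"d",r.apply([0,0,1]).round(2),"y",r.apply([0,1,0]).round(2),"tip",k.round(0))
E
nproc; time OMP_NUM_THREADS=1 timeout 575 python3 opt3.py
```

```text
4
85 -1 -12.0 [-0.889, 1.447, -0.064, 2.416, 1.324, 1.613, 0.335] tcp [-122.  -61.   90.] d [ 0.59 -0.79  0.13] y [-0.66 -0.57 -0.49] tip [-82. -23. 108.]
0 -1 -6.2 [-0.642, 1.167, -0.565, 2.395, 1.333, 1.858, -0.225] tcp [-98.  15. 106.] d [ 0.62 -0.77 -0.16] y [-0.26 -0.   -0.97] tip [-82.  16. 116.]
0 1 -5.6 [1.345, 1.344, -1.429, 2.413, 1.911, 0.227, 2.755] tcp [-98. -24. 107.] d [ 0.59  0.67 -0.45] y [-0.27 -0.37 -0.89] tip [-82. -20. 116.]
0 1 -2.3 [1.019, 0.771, -1.279, 2.42, 1.772, 0.34, -0.336] tcp [-98. -27. 112.] d [ 0.45  0.33 -0.83] y [0.22 0.86 0.46] tip [-82. -16. 115.]
40 1 -1.7 [1.388, 1.607, -1.17, 2.292, -1.044, 0.363, 0.115] tcp [-102.   -9.  140.] d [0.59 0.8  0.08] y [ 0.31 -0.13 -0.94] tip [-82. -17. 112.]
0 -1 -0.6 [-0.852, 0.581, 0.155, 2.407, 1.443, 0.641, -0.133] tcp [-97.  26. 110.] d [ 0.43 -0.5  -0.75] y [-0.16  0.77 -0.61] tip [-81.  15. 116.]
40 -1 1.9 [-0.206, 0.409, -0.221, 2.407, 1.467, 0.327, 0.294] tcp [-105.   10.  107.] d [ 0.34 -0.14 -0.93] y [-0.37  0.89 -0.27] tip [-82. -15. 116.]
85 -1 2.3 [-0.548, 0.427, 0.166, 2.37, 1.139, 0.402, -0.171] tcp [-112.  -37.  121.] d [ 0.28 -0.35 -0.89] y [ 0.39  0.89 -0.23] tip [-82.  12. 116.]
85 1 3.2 [0.787, 0.642, -0.705, 2.287, -0.572, 0.244, 1.785] tcp [-120.  -42.   83.] d [ 0.27  0.45 -0.86] y [0.53 0.67 0.52] tip [-82. -12. 115.]
40 -1 4.4 [-0.864, 0.514, 0.694, 2.309, 0.112, 0.231, -2.037] tcp [-100.  -27.  123.] d [ 0.24 -0.3  -0.92] y [-0.22 -0.94  0.25] tip [-82.   3. 115.]
40 1 5.5 [0.364, 0.563, -0.795, 2.048, 0.517, 0.824, -0.403] tcp [-117.    2.  117.] d [-0.07  0.   -1.  ] y [ 0.97  0.24 -0.07] tip [-81.  -1. 112.]
85 1 48.3 [-1.537, 1.791, 0.836, 2.419, 1.311, 0.435, -2.413] tcp [-125.  -59.   98.] d [ 0.56 -0.82  0.12] y [0.74 0.55 0.38] tip [-81. -23. 110.]
real	0m58.430s
user	3m24.080s
sys	0m0.173s
```

```bash
sed -i 's/    if pen>60: return 100+pen/    pen+=max(0,130-(t[2]-346*r.apply([0,0,1])[2]))*.3\n    if pen>60: return 100+pen/; s/max(0,k\[2\]-116)/max(0,k[2]-112)/; s/maxiter=220,popsize=12/maxiter=400,popsize=15/; s/min(clr2(t,r,o,OB),12)/min(clr2(t,r,o,OB),14)/; s/for s in(1,2)/for s in(1,2,3)/; s/for o in G/for o in(0,40,85)/' opt3.py;  OMP_NUM_THREADS=1 timeout 575 python3 opt3.py | head -7
```

```text
85 -1 -7.5 [-1.195, 1.239, 0.372, 2.42, 1.32, 1.114, -0.85] tcp [-111.  -40.  157.] d [ 0.53 -0.85  0.03] y [ 0.42  0.23 -0.88] tip [-81. -19. 112.]
85 1 -7.0 [1.271, 1.468, -1.244, 2.363, -1.049, 0.21, 0.436] tcp [-120.   54.  144.] d [ 0.47  0.88 -0.1 ] y [ 0.58 -0.4  -0.71] tip [-81.  24. 112.]
40 -1 -4.5 [-1.597, 1.575, 0.953, 2.42, 1.378, 0.394, -0.565] tcp [-99.   7. 137.] d [ 0.62 -0.79 -0.01] y [ 0.22  0.18 -0.96] tip [-82.  17. 108.]
40 1 -4.1 [1.412, 1.622, -1.26, 2.33, -1.048, 0.211, 0.026] tcp [-100.   -8.  140.] d [0.61 0.79 0.02] y [ 0.23 -0.16 -0.96] tip [-81. -17. 110.]
0 -1 -2.5 [-0.008, 1.056, -1.401, 2.42, 1.382, 1.902, -0.278] tcp [-97.  24. 105.] d [ 0.49 -0.55 -0.68] y [-0.17  0.71 -0.69] tip [-82.  15. 112.]
0 1 -2.4 [1.096, 0.873, -1.254, 2.419, 1.991, 0.223, -0.407] tcp [-97. -22. 106.] d [ 0.48  0.46 -0.75] y [0.14 0.8  0.58] tip [-82. -12. 112.]
0 -1 -1.5 [-0.19, 0.597, -0.737, 2.42, 1.479, 1.035, -0.104] tcp [-98.  32. 108.] d [ 0.44 -0.41 -0.8 ] y [-0.24  0.8  -0.54] tip [-82.  22. 112.]
```

```bash
cat > go.py <<'E'
from opt3 import *
from scipy.spatial.transform import Slerp
QT=np.array([-1.195,1.239,.372,2.42,1.32,1.114,-.85]);OBF=np.r_[lidpts(),HS,STR]
T,RT,K=ev(QT,85);D=RT.apply([0,0,1])
def cur():
    s=get_state();return RB.inv().apply(s["position"]-C)*1000,RB.inv()*R.from_quat(s["eef_rot"]),np.array(s["q"])
def seg(p0,r0,p1,r1,n):
    S=Slerp([0,1],R.concatenate([r0,r1]));return [(p0+(p1-p0)*t,S(t)) for t in np.linspace(0,1,n+1)[1:]]
def chk(path,q,o=85,OB=OBF):
    for p,r in path:
        q2,e,a=ik(box(p),RB*r,q);print(p.round(0),q2.round(2),"e",round(e,1),round(a,3),"clr",round(clr2(p,r,o,OB),1),"wz",round(p[2]-346*r.apply([0,0,1])[2]),"dq",abs(q2-q).max().round(2));q=q2
    return q
def emit(path): rows([(p,RB*r) for p,r in path])
E
python3 - <<'E'
from go import *
p,r,q=cur();print(T,K,np.degrees((r.inv()*RT).magnitude()))
a=seg(p,r,np.array([-175,100,190]),r,2);b=seg(*a[-1],T-90*D,RT,8);c=seg(*b[-1],T-30*D,RT,3)+seg(T-30*D,RT,T,RT,3)
chk(a+b+c,q);emit(a+b)
E
```

```text
[-111.50756924  -40.00832787  157.25983573] [-81.55188192 -18.51777079 112.23969853] 67.93592666826775
[-163.   77.  165.] [-0.74  0.71 -0.59  2.36  1.1   1.45 -1.6 ] e 0.0 0.0 clr 26.9 wz 338 dq 0.08
[-175.  100.  190.] [-0.77  0.66 -0.61  2.32  1.03  1.49 -1.54] e 0.0 0.0 clr 46.1 wz 362 dq 0.07
[-173.   92.  186.] [-0.77  0.72 -0.6   2.31  1.02  1.54 -1.45] e 0.0 0.0 clr 40.1 wz 339 dq 0.09
[-171.   84.  181.] [-0.78  0.78 -0.58  2.3   1.02  1.6  -1.36] e 0.0 0.0 clr 35.5 wz 313 dq 0.08
[-169.   76.  177.] [-0.79  0.84 -0.57  2.29  1.02  1.65 -1.29] e 0.0 0.0 clr 31.8 wz 286 dq 0.08
[-167.   68.  172.] [-0.8   0.91 -0.55  2.29  1.02  1.69 -1.21] e 0.0 0.0 clr 28.6 wz 257 dq 0.07
[-165.   60.  168.] [-0.81  0.97 -0.53  2.3   1.02  1.74 -1.15] e 0.0 0.0 clr 24.8 wz 228 dq 0.07
[-163.   52.  163.] [-0.82  1.04 -0.51  2.3   1.03  1.78 -1.09] e 0.0 0.0 clr 22.7 wz 199 dq 0.07
[-161.   44.  159.] [-0.83  1.11 -0.49  2.32  1.04  1.82 -1.03] e 0.0 0.0 clr 24.2 wz 170 dq 0.07
[-159.   36.  154.] [-0.83  1.18 -0.47  2.33  1.05  1.85 -0.98] e 0.0 0.0 clr 26.3 wz 143 dq 0.07
[-148.   19.  155
[... 301 characters left out ...]
71  1.18 -0.41  2.39  1.19  1.85 -0.98] e 0.0 0.0 clr 7.9 wz 145 dq 0.02
[-117.  -32.  157.] [-0.69  1.18 -0.4   2.4   1.22  1.85 -0.98] e 0.0 0.0 clr 7.6 wz 145 dq 0.02
[-112.  -40.  157.] [-0.67  1.17 -0.39  2.4   1.24  1.85 -0.98] e 0.0 0.0 clr 5.1 wz 146 dq 0.02
[[[-8.7, 3.3, -34.3, -0.0, 0.0, 0.0], [-17.3, 6.6, -68.6, -0.0, 0.0, 0.0], [-17.3, 3.8, -59.7, 0.042, -0.059, -0.129], [-17.2, 1.0, -50.8, 0.084, -0.119, -0.258], [-17.2, -1.8, -41.9, 0.127, -0.178, -0.387], [-17.1, -4.6, -33.0, 0.169, -0.238, -0.516], [-17.1, -7.5, -24.1, 0.211, -0.297, -0.645], [-17.0, -10.3, -15.2, 0.253, -0.357, -0.774], [-17.0, -13.1, -6.3, 0.296, -0.416, -0.903], [-16.9, -15.9, 2.6, 0.338, -0.475, -1.032]]]
```

>>> {"method": "apply_moves", "body": {"deltas": [[[-8.7, 3.3, -34.3, 0, 0, 0], [-17.3, 6.6, -68.6, 0, 0, 0], [-17.3, 3.8, -59.7, 0.042, -0.059, -0.129], [-17.2, 1.0, -50.8, 0.084, -0.119, -0.258], [-17.2, -1.8, -41.9, 0.127, -0.178, -0.387], [-17.1, -4.6, -33.0, 0.169, -0.238, -0.516], [-17.1, -7.5, -24.1, 0.211, -0.297, -0.645], [-17.0, -10.3, -15.2, 0.253, -0.357, -0.774], [-17.0, -13.1, -6.3, 0.296, -0.416, -0.903], [-16.9, -15.9, 2.6, 0.338, -0.475, -1.032]]]}}

```text
t: 13.35
position: [0.4178, 0.068, 0.1538]
eef_rot: [-0.056, 0.692, -0.605, 0.389]
force: [0.5, -0.3, -0.3]
grip_width: 1.0
```

Run:
```python
from go import *
st();p,r,q=cur();print(np.degrees((r.inv()*RT).magnitude()))
c=seg(p,r,T-75*D,RT,1)+seg(T-75*D,RT,T-20*D,RT,3);chk(c,q);emit(c)
```

```text
t13.35 box [-158.7   36.6  153.8] z [ 0.527 -0.849  0.036] y [ 0.417  0.222 -0.881] F [ 0.5 -0.3 -0.3] g1.00 q [-0.835, 1.178, -0.463, 2.334, 1.049, 1.851, -0.971]
0.26950240085259497
[-151.   24.  155.] [-0.81  1.18 -0.45  2.35  1.08  1.85 -0.98] e 0.0 0.0 clr 24.2 wz 143 dq 0.03
[-141.    8.  155.] [-0.78  1.18 -0.44  2.36  1.12  1.85 -0.98] e 0.0 0.0 clr 23.2 wz 144 dq 0.04
[-132.   -7.  156.] [-0.74  1.18 -0.42  2.38  1.15  1.84 -0.98] e 0.0 0.0 clr 13.7 wz 144 dq 0.04
[-122.  -23.  157.] [-0.71  1.18 -0.41  2.39  1.2   1.85 -0.98] e 0.0 0.0 clr 7.9 wz 145 dq 0.04
[[[0.0, -0.5, 15.0, -0.001, 0.002, 0.004], [0.1, -0.5, 33.3, -0.001, 0.002, 0.004], [0.1, -0.5, 51.7, -0.001, 0.002, 0.004], [0.1, -0.4, 70.0, -0.001, 0.002, 0.004]]]
```

>>> {"method": "apply_moves", "body": {"deltas": [[[0, -0.5, 15, 0, 0.002, 0.004], [0, -0.5, 33, 0, 0.002, 0.004], [0, -0.5, 52, 0, 0.002, 0.004], [0, -0.5, 68, 0, 0.002, 0.004], [0, -0.5, 68, 0, 0.002, 0.004]]]}}

```text
t: 13.85
position: [0.4592, 0.0112, 0.1583]
eef_rot: [-0.049, 0.694, -0.603, 0.391]
force: [0.3, 0.1, -0.6]
grip_width: 0.996
```

Run:
```python
from go import *;from station import *
st();p,r,q=cur();emit([(T,RT),(T+[3,0,0],RT)])
a=[grab_frame("wrist")["frame"],grab_frame("side")["frame"][110:310,150:470].repeat(2,0).repeat(2,1)]
cv2.imwrite('pics/w5.png',cv2.resize(np.vstack(a),(480,600)))
```

```text
t13.85 box [-122.9  -23.9  158.3] z [ 0.522 -0.853  0.033] y [ 0.427  0.228 -0.875] F [ 0.3  0.1 -0.6] g1.00 q [-0.71, 1.17, -0.406, 2.39, 1.191, 1.843, -0.984]
[[[-0.3, 2.1, 19.6, -0.002, -0.005, -0.008], [-2.5, 3.4, 21.2, -0.002, -0.005, -0.008]]]
```

View pics/w5.png

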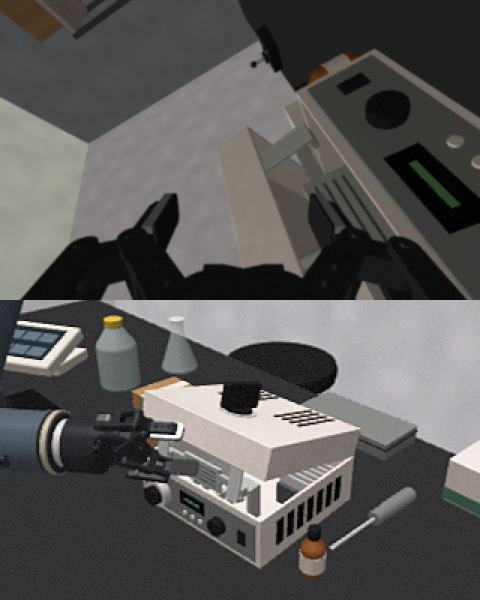

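The wrist view shows the lower finger at (325,215) in the gap just ahead of the ribbed plate (345,195), with the lid edge between the two fingers. Pushing now.

>>> {"method": "apply_moves", "body": {"deltas": [[[0, 0.7, 5, 0, -0.003, -0.005], [0, 1.4, 10, 0, -0.005, -0.008], [-0.2, 1.8, 15, 0, -0.005, -0.008], [-0.3, 2.1, 19.6, -0.002, -0.005, -0.008], [-1.5, 2.8, 20.4, -0.002, -0.005, -0.008], [-2.5, 3.4, 21.2, -0.002, -0.005, -0.008], [-2.5, 3.4, 21.2, -0.002, -0.005, -0.008]]]}}

```text
t: 14.65
position: [0.4744, -0.0013, 0.1558]
eef_rot: [-0.056, 0.693, -0.604, 0.389]
force: [-3.0, -2.2, -0.7]
grip_width: 1.004
```

```bash
cat > look.py <<'E'
from go import *;from station import *
def plate():
    f=grab_frame("side");W=pts(f);B=RB.inv().apply((W-C).reshape(-1,3)).reshape(W.shape)*1000
    b=f["frame"].astype(int)
    m=(B[...,0]>-100)&(B[...,0]<-65)&(abs(B[...,1])<38)&(B[...,2]>92)&(B[...,2]<119)&(b.min(-1)>70)
    k=B[m];print("plate",len(k),np.percentile(k,[10,50,90],axis=0).round(1).tolist() if len(k) else 0);return f,B
E
python3 - <<'E'
from look import *
st();p,r,q=cur();plate();print((T-p).round(1))
emit([(p+[4,0,0],r)])
E
```

```text
t14.65 box [-108.9  -37.8  155.8] z [ 0.529 -0.848  0.033] y [ 0.416  0.225 -0.881] F [-3.  -2.2 -0.7] g1.00 q [-0.673, 1.175, -0.386, 2.394, 1.247, 1.85, -0.965]
plate 142 [[-85.6, -34.7, 95.8], [-84.6, -21.6, 110.4], [-83.1, 28.7, 117.3]]
[-2.6 -2.2  1.5]
[[[-2.9, 1.7, 2.2, 0.0, 0.0, -0.0]]]
```

>>> {"method": "apply_moves", "body": {"deltas": [[[-1.5, 1, 1, 0, 0, 0], [-2.9, 1.7, 2.2, 0, 0, 0], [-2.9, 1.7, 2.2, 0, 0, 0], [-4.4, 2.5, 3.3, 0, 0, 0], [-4.4, 2.5, 3.3, 0, 0, 0]]]}}

```text
t: 15.2
position: [0.4806, -0.0006, 0.1558]
eef_rot: [-0.056, 0.693, -0.604, 0.39]
force: [-2.1, -1.4, 0.0]
grip_width: 0.999
```

Run:
```python
from look import *
st();p,r,q=cur();plate()
print(clr2(p,r,85,OBF))
```

```text
t15.20 box [-102.7  -37.7  155.8] z [ 0.529 -0.848  0.033] y [ 0.416  0.225 -0.881] F [-2.1 -1.4  0. ] g1.00 q [-0.665, 1.17, -0.382, 2.383, 1.262, 1.855, -0.947]
plate 152 [[-91.4, -34.3, 96.4], [-78.5, -21.6, 110.7], [-77.0, 26.5, 117.5]]
-0.0908106232279664
```

Run:
```python
from look import *
p,r,q=cur();H=np.array([105,0,85.])
for s in([-8,0,10],[-8,0,20],[-6,0,24]):
    print(s,clr2(p+s,r,85,OBF))
p1=p+[-7,0,22];
path=seg(p,r,p+[-7,0,8],r,1)+seg(p+[-7,0,8],r,p1,r,1)
for a in np.linspace(.1,1.2,12):
    Q=R.from_euler('y',a);path.append((H+Q.apply(p1-H),Q*r))
chk(path,q)
# which parts are close to the lid at p1
x=r.inv().apply(lidpts()-p1)
for i,(c,h) in enumerate(G[85]): print(i,round(sd(x,c,h).min(),1))
```

```text
[-8, 0, 10] 3.9542912631756
[-8, 0, 20] -0.7846768159994326
[-6, 0, 24] -3.47562320285752
[-110.  -38.  164.] [-0.67  1.16 -0.39  2.4   1.24  1.85 -0.96] e 0.0 0.0 clr 2.5 wz 152 dq 0.02
[-110.  -38.  178.] [-0.67  1.12 -0.4   2.41  1.24  1.85 -0.93] e 0.0 0.0 clr -2.1 wz 166 dq 0.03
[-99. -38. 199.] [-0.63  1.03 -0.43  2.41  1.26  1.84 -0.75] e 0.0 0.0 clr -6.3 wz 206 dq 0.19
[-87. -38. 219.] [-0.59  0.93 -0.47  2.39  1.3   1.82 -0.54] e 0.0 0.0 clr -6.5 wz 244 dq 0.21
[-73. -38. 237.] [-0.54  0.84 -0.5   2.36  1.32  1.8  -0.32] e 0.0 0.0 clr -5.0 wz 280 dq 0.22
[-57. -38. 254.] [-0.49  0.76 -0.52  2.31  1.35  1.77 -0.1 ] e 0.0 0.0 clr 5.4 wz 315 dq 0.22
[-39. -38. 269.] [-0.44  0.7  -0.54  2.24  1.36  1.73  0.12] e 0.0 0.0 clr 23.9 wz 347 dq 0.22
[-20. -38. 283.] [-0.39  0.66 -0.55  2.17  1.36  1.7   0.33] e 0.0 0.0 clr 44.6 wz 377 dq 0.21
[  1. -38. 294.] [-0.34  0.63 -0.56  2.08  1.36  1.67  0.53] e 0.0 0.0 clr 64.6 wz 404 dq 0.2
[ 22. -38. 304.] [-0.31  0.62 -0.56  1.99  1.34  1.66  0.73] e 0.0 0.0 clr 83.4 wz 427 dq 0.19
[ 44. -38. 311.] [-0.28  0.62 -0.57  1.9   1.32  1.65  0.91] e 0.0 0.0 clr 99.4 wz 447 dq 0.18
[ 67. -38. 316.] [-0.26  0.64 -0.57  1.79  1.3   1.66  1.09] e 0.0 0.0 clr 113.0 wz 464 dq 0.18
[ 90. -38. 318.] [-0.24  0.67 -0.57  1.69  1.28  1.68  1.26] e 0.0 0.0 clr 123.4 wz 476 dq 0.17
[114. -38. 319.] [-0.23  0.7  -0.57  1.57  1.27  1.71  1.42] e 0.0 0.0 clr 131.5 wz 485 dq 0.16
0 -2.1
1 51.1
2 6.9
3 7.7
4 13.3
5 6.0
```

Run:
```python
from look import *
p,r,q=cur();emit([(p+[-4,0,4],r),(p+[-7,0,10],r),(p+[-7,0,15],r),(p+[-7,0,19],r),(p+[-7,0,22],r)])
```

```text
[[[1.1, -5.2, -2.0, -0.0, 0.0, -0.0], [0.5, -11.7, -3.4, -0.0, 0.0, -0.0], [-1.9, -16.1, -3.2, -0.0, 0.0, -0.0], [-3.8, -19.7, -3.1, -0.0, 0.0, -0.0], [-5.2, -22.3, -3.0, -0.0, 0.0, -0.0]]]
```

>>> {"method": "apply_moves", "body": {"deltas": [[[1.1, -5.2, -2.0, 0, 0, 0], [0.5, -11.7, -3.4, 0, 0, 0], [-1.9, -16.1, -3.2, 0, 0, 0], [-3.8, -19.7, -3.1, 0, 0, 0], [-5.2, -22.3, -3.0, 0, 0, 0], [-5.2, -22.3, -3.0, 0, 0, 0]]]}}

```text
t: 15.85
position: [0.4737, -0.0009, 0.1773]
eef_rot: [-0.056, 0.694, -0.603, 0.39]
force: [3.4, -1.5, -7.0]
grip_width: 1.003
```

```bash
cat > arc.py <<'E'
from look import *;import sys
p,r,q=cur();st();H=np.array([105,0,85.])
def at(a):
    Q=R.from_euler('y',a);return H+Q.apply(p-H),Q*r
emit([at(a) for a in np.arange(1,11)*float(sys.argv[1])])
E
python3 arc.py .05
```

```text
t15.85 box [-109.6  -37.4  177.3] z [ 0.53  -0.848  0.031] y [ 0.416  0.228 -0.88 ] F [ 3.4 -1.5 -7. ] g1.00 q [-0.672, 1.124, -0.398, 2.411, 1.236, 1.853, -0.935]
[[[-8.6, -7.3, 2.9, -0.024, 0.011, -0.042], [-17.5, -14.2, 6.1, -0.048, 0.023, -0.085], [-26.7, -20.6, 9.5, -0.072, 0.034, -0.127], [-36.0, -26.5, 13.2, -0.096, 0.046, -0.17], [-45.6, -31.9, 17.2, -0.12, 0.057, -0.212], [-55.3, -36.9, 21.4, -0.144, 0.068, -0.254], [-65.2, -41.3, 25.8, -0.168, 0.08, -0.297], [-75.2, -45.2, 30.4, -0.192, 0.091, -0.339], [-85.3, -48.5, 35.2, -0.216, 0.102, -0.381], [-95.5, -51.3, 40.2, -0.24, 0.114, -0.424]]]
```

Contact at 7 N, hooked under the lid edge. Next I swing the lid along the hinge arc.

>>> {"method": "apply_moves", "body": {"deltas": [[[-8.6, -7.3, 2.9, -0.024, 0.011, -0.042], [-17.5, -14.2, 6.1, -0.048, 0.023, -0.085], [-26.7, -20.6, 9.5, -0.072, 0.034, -0.127], [-36.0, -26.5, 13.2, -0.096, 0.046, -0.17], [-45.6, -31.9, 17.2, -0.12, 0.057, -0.212], [-55.3, -36.9, 21.4, -0.144, 0.068, -0.254], [-65.2, -41.3, 25.8, -0.168, 0.08, -0.297], [-75.2, -45.2, 30.4, -0.192, 0.091, -0.339], [-85.3, -48.5, 35.2, -0.216, 0.102, -0.381], [-95.5, -51.3, 40.2, -0.24, 0.114, -0.424]]]}}

```text
t: 16.85
position: [0.5435, 0.0056, 0.2687]
eef_rot: [-0.213, 0.754, -0.587, 0.203]
force: [0.3, 0.4, -9.3]
grip_width: 1.002
```

```bash
python3 arc.py .05
python3 - <<'E'
from station import *;import cv2
cv2.imwrite('pics/s6.png',grab_frame("side")["frame"][60:310,150:470].repeat(2,0).repeat(2,1))
E
```

```text
t16.85 box [-39.5 -37.6 268.7] z [ 0.478 -0.848 -0.228] y [-0.062  0.226 -0.972] F [ 0.3  0.4 -9.3] g1.00 q [-0.424, 0.705, -0.554, 2.242, 1.358, 1.741, 0.125]
[[[-8.6, -7.4, 2.9, -0.024, 0.011, -0.042], [-17.5, -14.3, 6.0, -0.048, 0.023, -0.085], [-26.6, -20.8, 9.4, -0.072, 0.034, -0.127], [-35.9, -26.8, 13.1, -0.096, 0.045, -0.17], [-45.4, -32.3, 17.0, -0.12, 0.057, -0.212], [-55.2, -37.3, 21.2, -0.144, 0.068, -0.254], [-65.0, -41.8, 25.6, -0.168, 0.079, -0.297], [-75.0, -45.7, 30.1, -0.192, 0.091, -0.339], [-85.1, -49.1, 34.9, -0.215, 0.102, -0.382], [-95.3, -52.0, 39.9, -0.239, 0.113, -0.424]]]
```

View pics/s6.png

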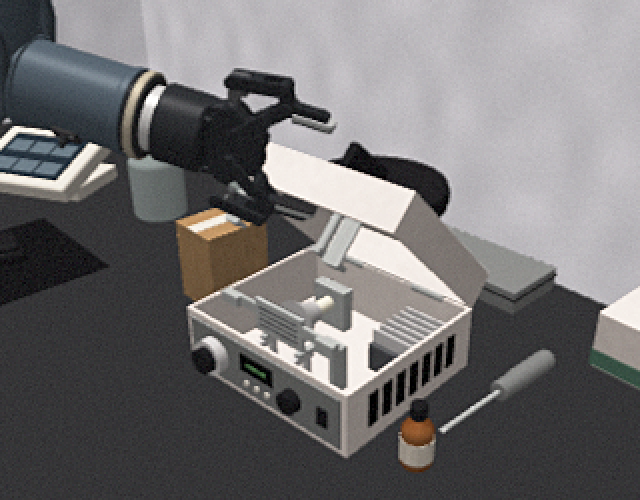

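The side view shows the lid at about 45°, resting on the lower finger (290,210). The strikers have passed the catch, and the carton, bottle and screwdriver are untouched. I'll continue the arc.

>>> {"method": "apply_moves", "body": {"deltas": [[[-8.6, -7.4, 2.9, -0.024, 0.011, -0.042], [-17.5, -14.3, 6.0, -0.048, 0.023, -0.085], [-26.6, -20.8, 9.4, -0.072, 0.034, -0.127], [-35.9, -26.8, 13.1, -0.096, 0.045, -0.17], [-45.4, -32.3, 17.0, -0.12, 0.057, -0.212], [-55.2, -37.3, 21.2, -0.144, 0.068, -0.254], [-65.0, -41.8, 25.6, -0.168, 0.079, -0.297], [-75.0, -45.7, 30.1, -0.192, 0.091, -0.339], [-85.1, -49.1, 34.9, -0.215, 0.102, -0.382], [-95.3, -52.0, 39.9, -0.239, 0.113, -0.424]]]}}

```text
t: 17.9
position: [0.6473, 0.015, 0.3157]
eef_rot: [-0.355, 0.766, -0.535, 0.005]
force: [-3.9, -1.6, -3.4]
grip_width: 1.002
```

```bash
python3 arc.py .03
```

```text
t17.90 box [ 64.8 -38.2 315.7] z [ 0.308 -0.85  -0.427] y [-0.52   0.225 -0.824] F [-3.9 -1.6 -3.4] g1.00 q [-0.248, 0.643, -0.584, 1.794, 1.301, 1.673, 1.088]
[[[-5.1, -4.5, 1.7, -0.014, 0.007, -0.026], [-10.3, -8.9, 3.4, -0.029, 0.014, -0.051], [-15.7, -13.1, 5.3, -0.043, 0.02, -0.077], [-21.1, -17.1, 7.3, -0.057, 0.027, -0.102], [-26.6, -21.0, 9.3, -0.071, 0.034, -0.128], [-32.1, -24.7, 11.4, -0.086, 0.041, -0.153], [-37.8, -28.2, 13.7, -0.1, 0.047, -0.179], [-43.5, -31.5, 16.0, -0.114, 0.054, -0.204], [-49.3, -34.7, 18.4, -0.128, 0.061, -0.23], [-55.2, -37.7, 20.9, -0.143, 0.068, -0.255]]]
```

>>> {"method": "apply_moves", "body": {"deltas": [[[-5.1, -4.5, 1.7, -0.014, 0.007, -0.026], [-10.3, -8.9, 3.4, -0.029, 0.014, -0.051], [-15.7, -13.1, 5.3, -0.043, 0.02, -0.077], [-21.1, -17.1, 7.3, -0.057, 0.027, -0.102], [-26.6, -21.0, 9.3, -0.071, 0.034, -0.128], [-32.1, -24.7, 11.4, -0.086, 0.041, -0.153], [-37.8, -28.2, 13.7, -0.1, 0.047, -0.179], [-37.8, -28.2, 13.7, -0.1, 0.047, -0.179]]]}}

```text
t: 18.7
position: [0.6967, 0.0198, 0.319]
eef_rot: [-0.409, 0.757, -0.503, -0.077]
force: [-1.3, -1.9, -1.3]
grip_width: 1.0
```

```bash
cat > lidang.py <<'E'
from go import *;from station import *
st()
# lid face from scene camera: fit interior/exterior plane about the hinge
for n in("scene","side"):
    f=grab_frame(n);W=pts(f);B=RB.inv().apply((W-C).reshape(-1,3)).reshape(W.shape)*1000;b=f["frame"].astype(int)
    m=(B[...,0]>40)&(B[...,0]<190)&(abs(B[...,1])<112)&(B[...,2]>145)&(B[...,2]<280)&(b.min(-1)>90);k=B[m]
    A=np.c_[k[:,2],np.ones(len(k))];w=abs(k[:,0]-np.median(k[:,0]))<25
    for i in range(10): c=np.linalg.lstsq(A[w],k[w,0],rcond=None)[0];w=abs(A@c-k[:,0])<4
    print(n,len(k),w.sum(),"lid",round(np.pi/2+np.arctan(c[0]),3),"x at z=200",round(c[0]*200+c[1],1))
p,r,q=cur()
H=np.array([105,0,85.]);Q=R.from_euler('y',-.12)
path=[(p+[-10,0,-8],r),(p+[-25,0,-15],r),(p+[-60,10,-20],r),(p+[-90,40,-10],r),(p+[-110,80,0],r)]
emit(path)
E
python3 lidang.py
```

```text
t18.70 box [114.4 -38.2 319. ] z [ 0.213 -0.85  -0.481] y [-0.678  0.226 -0.699] F [-1.3 -1.9 -1.3] g1.00 q [-0.224, 0.711, -0.577, 1.562, 1.267, 1.72, 1.434]
scene 3849 3831 lid 1.495 x at z=200 141.5
side 3227 2971 lid 1.493 x at z=200 137.9
[[[2.8, 12.4, 1.7, 0.0, 0.0, 0.0], [9.7, 27.4, 1.8, 0.0, 0.0, 0.0], [26.9, 56.9, -11.8, 0.0, 0.0, 0.0], [38.9, 77.0, -48.6, 0.0, 0.0, 0.0], [39.2, 92.5, -91.7, 0.0, 0.0, 0.0]]]
```

Both views give the lid at 1.494 rad. Next I back out in −x, away from the contact face, after a clearance check.

Run:
```python
from go import *
p,r,q=cur();L=lidpts(1.494)
path=[(p+np.array(s,float),r) for s in([-5,0,-1],[-15,0,-2],[-30,0,-2],[-55,0,0],[-85,10,5],[-120,25,10],[-150,50,20])]
chk(path,q,85,np.r_[L,HS]);emit(path)
```

```text
[109. -38. 318.] [-0.22  0.71 -0.58  1.58  1.26  1.72  1.42] e 0.0 0.0 clr 4.4 wz 485 dq 0.01
[ 99. -38. 317.] [-0.22  0.7  -0.58  1.61  1.25  1.72  1.4 ] e 0.0 0.0 clr 7.8 wz 484 dq 0.03
[ 84. -38. 317.] [-0.22  0.68 -0.59  1.64  1.24  1.71  1.38] e 0.0 0.0 clr 18.1 wz 484 dq 0.04
[ 59. -38. 319.] [-0.23  0.65 -0.6   1.71  1.22  1.71  1.34] e 0.0 0.0 clr 37.5 wz 486 dq 0.06
[ 29. -28. 324.] [-0.24  0.62 -0.62  1.76  1.18  1.72  1.3 ] e 0.0 0.0 clr 61.1 wz 491 dq 0.06
[ -6. -13. 329.] [-0.28  0.58 -0.64  1.82  1.13  1.74  1.24] e 0.0 0.0 clr 84.8 wz 496 dq 0.06
[-36.  12. 339.] [-0.32  0.56 -0.65  1.84  1.07  1.77  1.21] e 0.0 0.0 clr 113.3 wz 506 dq 0.06
[[[3.0, 4.1, -0.6, 0.0, 0.0, 0.0], [9.5, 11.6, -2.3, 0.0, 0.0, 0.0], [20.0, 21.7, -5.5, 0.0, 0.0, 0.0], [38.7, 37.3, -11.9, 0.0, 0.0, 0.0], [57.6, 56.3, -29.2, 0.0, 0.0, 0.0], [77.7, 79.9, -51.9, 0.0, 0.0, 0.0], [92.2, 98.9, -84.4, 0.0, 0.0, 0.0]]]
```

>>> {"method": "apply_moves", "body": {"deltas": [[[3.0, 4.1, -0.6, 0, 0, 0], [9.5, 11.6, -2.3, 0, 0, 0], [20, 21.7, -5.5, 0, 0, 0], [38.7, 37.3, -11.9, 0, 0, 0], [57.6, 56.3, -29.2, 0, 0, 0], [77.7, 79.9, -51.9, 0, 0, 0], [92.2, 98.9, -84.4, 0, 0, 0], [92.2, 98.9, -84.4, 0, 0, 0], [92.2, 98.9, -84.4, 0, 0, 0]]]}}

```text
t: 19.7
position: [0.5427, 0.0564, 0.3411]
eef_rot: [-0.41, 0.757, -0.504, -0.074]
force: [0.2, -1.2, 0.5]
grip_width: 1.001
```

```bash
python3 lidang.py | head -3
python3 - <<'E'
from station import *;import cv2,numpy as np
cv2.imwrite('pics/end.png',cv2.resize(np.hstack([grab_frame(n)["frame"] for n in("scene","side")]),(800,250)))
E
```

```text
t19.70 box [-35.4  13.1 341.1] z [ 0.22  -0.848 -0.482] y [-0.677  0.223 -0.702] F [ 0.2 -1.2  0.5] g1.00 q [-0.322, 0.553, -0.661, 1.841, 1.072, 1.776, 1.207]
scene 3867 3834 lid 1.496 x at z=200 141.5
side 3355 3088 lid 1.495 x at z=200 137.9
```

View pics/end.png

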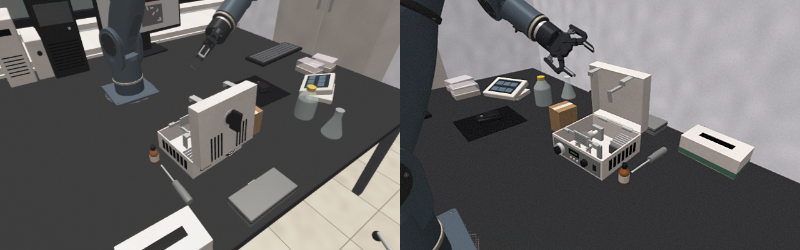

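Both views show the lid upright and clear of the hand. The carton (563,115), bottle (624,172) and screwdriver (650,158) are in place. Handing in.

```bash
python3 -c "
from station import *
print(sign_off())"
```

```text
the job is handed in; nothing more can be done
None
```

The lamp compartment is open: the lid stands upright by itself and I handed the job in at about 20 s of the 58 s allowed. The hand-in reports no verdict.

- **Knob:** I turned the wing knob about 1.3 rad anticlockwise, with the lid still down.
- **Lid ajar:** I lifted the lid by the knob to about 0.27 rad and let go; it stayed there.
- **Catch:** A straight-in push from the front was out of the arm's reach. My first slanted approach would have brought the finger linkage too close to a lid strap, so I backed out of it before touching anything. I then pushed the catch plate in with one open finger from the left front. The plate moved about 12–13 mm by the side camera, at about 3 N.
- **Lid upright:** I hooked that finger under the lid's front edge, swung the lid round its hinge, and backed off.

**Last checks:**
- After I let go, both cameras put the lid at 1.495 rad, unchanged.
- The force reading was near zero and the hand was well clear.
- The carton, bottle and screwdriver looked untouched; I judged that by eye and did not measure them again.
- The side camera's fit of the ajar lid disagreed (0.12 rad against 0.27 from the scene camera). It had fitted only about a quarter of its points, so I went with the scene camera.

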